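Try a double-ended radius gauge on a bending former

TASK

Find the radius gauge that matches the curves of the blue bending former. Lying flat on the bench, bring its notched end snugly onto the former's rounded corner and let go so that it sits there without a gap, then take it again, turn it end for end and leave its round nose snugly home in the former's inner fillet. Leave the other gauge and the things around where they lie.

Things in the scene. Friction and masses are not known exactly. Their poses are not given: they have to be found in the camera images.
- former: Blue L-shaped block fixed to the bench, 30 mm high, legs 40 mm thick. Origin on the bench where the inner walls would meet; x halves the inner angle and points out of the L; inner walls run 75 mm from the origin at +45 (left leg) and -45 deg (right leg) to x. Inner corner: fillet R 24 mm. Left leg's free end: rounded R 24 mm between inner wall and end face, also facing +x. Other corners sharp.
- former_corner (a point): Centre of the rounded corner's 24 mm arc, at bench height (inside the left leg; former x 19, y 53 mm). The brass gauge is home on the corner when brass_gauge_notch is here and its x axis points along the former's -x; it is brought on along that axis.
- former_fillet (a point): Centre of the fillet's 24 mm arc, at bench height (free space within the L; former x 34, y 0 mm). The brass gauge is home in the fillet when brass_gauge_nose is here and its x axis points along the former's +x; it is brought in nose first along that axis.
- brass_gauge: Loose brass plate with dark cross lines, lying flat, 12 mm thick, 140 mm long, 0.15-0.31 kg, both curves R 24 mm like the former's. Origin: centre of underside; x along it to the notched (fishtail) end, z up. Grip the 40 mm wide waist (x -20 to 30 mm). +x: concave notch, bottom x 52, jaws at 45 deg, 71 mm over them, tips x 70. -x: round nose, tip x -70, flanks at 45 deg, 57 mm wide.
- brass_gauge_notch (a point): Centre of the brass gauge's notch arc, on its underside plane at x = +76 mm, y = 0 of the gauge.
- brass_gauge_nose (a point): Centre of the brass gauge's nose arc, on its underside plane at x = -46 mm, y = 0 of the gauge.
- grey_gauge: Second gauge, light grey aluminium with two red cross lines, the same make and length, but its notch and nose have a radius of 12 mm and so are much more pointed: it does not match the former. Origin and axes as for the brass one. Leave it where it lies.
- flux_pot: Small round stone-coloured flux pot, 53 mm across, 32 mm high, origin under its centre; bystander, loose.
- brass_tin: Low round brass tin with lid, 62 mm across, 23 mm high, origin under its centre; bystander, loose.
- charcoal: Ridged dark charcoal piece, 33x46x13 mm, origin under its centre; bystander, loose.

How it is judged:
On the way:
1. the brass gauge lies flat with its notch home on the rounded corner, let go and at rest (horizontal distance between brass_gauge_notch and former_corner below 0.0025 m and angle between the x axis of brass_gauge and the x axis of former, either way round below 0.05 rad and height (world z) of brass_gauge below 0.003 m and angle between brass_gauge's own z axis and vertical below 0.05 rad and contact force between the fingers and brass_gauge below 0.05 N and linear speed of brass_gauge below 0.01 m/s), for 0.3 s.
At the end, for the whole second after the job is handed in: Brass gauge flat, released, at rest, nose home in the fillet: arc centres within 2.5 mm, axis within 0.05 rad of the former's x. Earlier it lay let go 0.3 s with its notch on the rounded corner, same tolerances. Grey gauge within 20 mm and bystanders within 15 mm of their starts (horizontal distance between brass_gauge_nose and former_fillet below 0.0025 m and angle between the x axis of brass_gauge and the x axis of former, either way round below 0.05 rad and height (world z) of brass_gauge below 0.003 m and angle between brass_gauge's own z axis and vertical below 0.05 rad and contact force between the fingers and brass_gauge below 0.05 N and linear speed of brass_gauge below 0.01 m/s and distance of grey_gauge from where it was at the start of the episode below 0.02 m); the robot touches nothing.
It fails at once if a bystander (flux pot, brass tin or charcoal) is pushed more than 15 mm (distance of any of flux_pot, brass_tin, charcoal from where it was at the start of the episode above 0.015 m).
It fails at once if the grey gauge is moved more than 20 mm (distance of grey_gauge from where it was at the start of the episode above 0.02 m).
It also fails if it takes over 72 s, if anything falls off the work surface, if the arm or the gripper's body presses on something with over 40 N, if the wrist force passes 120 N, or if a joint passes its speed limit or range.

ROBOT

A 6-joint arm with a two-finger parallel gripper is mounted at the origin on a cart in front of the work surface, level with it; the furniture and walls round the work are solid. World frame = base frame: x ahead of the robot, y to its left, z up, the work surface at z = 0. Lengths are in m, angles in rad, forces in N, time in s.
With the tool pointing down it reaches from about 0.3 to 0.875 m from the base axis. Payload 6.4 kg.
Tool frame: the origin (TCP) lies midway between the tips of the shut fingers; the grasp point (between the pads) lies 19 mm behind it; z points along the fingers, y is the direction in which the jaws open and shut (so a half turn about z gives the same grasp; the last joint's range is limited). The gripper opens to 85 mm and grips with 20 to 120 N. Pads are 22 mm wide; open, the fingers measure 114 mm over their backs; the gripper's body (76 mm by 85 mm) begins 54 mm behind the grasp point. The pads swing forward as they close: fully open they stand 13 mm farther back than shut.
Start: joints at [1.057, 0.181, 1.607, -0, 1.354, -0.206], TCP at [0.174, 0.548, 0.231] pointing down, gripper open.
Joint ranges: [-2.99, 2.99], [-0.89, 2.07], [0.3, 2.58], [-1.14, 4.28], [0, 2.63], [-3.12, 3.12]. Speed limits (rad/s): [2.57, 2.57, 3.01, 3.14, 3.14, 3.14].

INTERFACE

Orientations are given as a unit quaternion [w, x, y, z].
In Python, from bench import ctrl gives the robot as it stands.
- The arm moves only by the tool apply_moves, never from a script. Its argument "plan" is a list of rows, each an object with "translation": the shift along the tool's x, y, z in m, a list of three; "angular": the turn, a rotation vector about the tool's x, y, z in rad, a list of three; "hand": the finger opening in m, from 0 to 0.0854. In form: [{"translation": [x, y, z], "angular": [rx, ry, rz], "hand": hand}, ...]. A call has 1 to 10 rows; each row shifts and turns the commanded pose from where the row before left it, along the tool's axes as they then stand; what a row does not reach is not made up. A row lasts 1/8 s, in which the tool goes at most 62.5 mm and 10.7 degrees, less where a joint would pass 70% of its speed; a pose out of reach is approached as far as the arm can. A call with a gripper value outside its range is refused whole. The fingers move at their own pace and stop on an object; the grip force is fixed at half the most. Time passes only in rows, so rows that do not move let the fingers close. It gives the time, the measured TCP pose, the force and the opening at its end, in the units of the state.
- ctrl.get_obs(): the state, without advancing time (a new reading comes with each control period).
- ctrl.camera(name): name is "side" or "top" or "wrist"; returns a dict with "img" (384x512x3 uint8, red, green, blue), "K" (3x3 intrinsics, pixels), "k1" (the pictures are not rectified: a ray, as slopes to the right and down, at radius r is drawn at 1 + k1 r^2 times it, then the intrinsics apply), "eye" and "orientation" of the camera in the world. Camera axes: x right, y up, looking along -z (the intrinsics and any distortion apply to the point x, -y, -z); pixel columns grow to the right and rows downward; lengths in m; the calibration is good to about 2 mm. A picture is of the moment at which its call begins. There is no depth.
- ctrl.hand_in(): hands the job in, once; it reports no verdict.
The state is a dict: "time_s": time; "q": joint angles; "dq": joint speeds; "joint_efforts": joint torques, N m; "eef_pos": TCP position; "eef_rot": TCP orientation; "wrist_force": force on the tool from outside, world axes, zero at the start; "torque": the same for the moment, N m; "opening": opening from 0.0 (shut) to 1.0 (fully open).
Only numpy, scipy, OpenCV 4.12 (cv2) and the standard library are available. Lean on these libraries where they do the work, as an engineer would, in place of code of your own. Each camera call takes 0.05 s, during which the arm holds its last target.

## Working session

There is one attempt and no reset: what is moved stays moved. The work goes in short steps, Python scripts to look and compute and a tool call to move; the robot and the scene stay as the last step left them, time stands still between calls to the robot, and variables do not carry over. Pictures are saved under pics/ and viewed, and the job is handed in when it is done.

Besides the shell and the picture viewer there is one more tool, called after ">>>" as name(argument=value, ...), one argument or row to a line, values as JSON. apply_moves: Moves the arm, as the interface text tells. Its arguments: {"type":"object","properties":{"plan":{"type":"array","items":{"type":"object","properties":{"translation":{"type":"array","items":{"type":"number"}},"angular":{"type":"array","items":{"type":"number"}},"hand":{"type":"number"}}}}},"required":["plan"]}

```bash
mkdir -p pics; ls; cat > h.py <<'E'
import numpy as np, cv2
from bench import ctrl
from scipy.spatial.transform import Rotation as R
def rot(q): return R.from_quat([q[1],q[2],q[3],q[0]]).as_matrix()
def ray(c,u,v):
    K=np.array(c['K']); k1=c['k1']
    p=np.array([(u-K[0,2])/K[0,0],(v-K[1,2])/K[1,1]]); s=p.copy()
    for _ in range(30): s=p/(1+k1*(s@s))
    d=rot(c['orientation'])@np.array([s[0],-s[1],-1.]); return np.array(c['eye']),d
def onz(c,u,v,z):
    e,d=ray(c,u,v); return e+d*(z-e[2])/d[2]
def proj(c,P):
    K=np.array(c['K']); x=rot(c['orientation']).T@(np.array(P)-np.array(c['eye']))
    s=np.array([x[0]/-x[2],-x[1]/-x[2]]); s=s*(1+c['k1']*(s@s)); return K[0,0]*s[0]+K[0,2],K[1,1]*s[1]+K[1,2]
def two(c1,p1,c2,p2):
    e1,d1=ray(c1,*p1);e2,d2=ray(c2,*p2)
    t=np.linalg.lstsq(np.array([d1,-d2]).T,e2-e1,rcond=None)[0]
    a=e1+t[0]*d1;b=e2+t[1]*d2; return (a+b)/2,np.linalg.norm(a-b)
import pickle,os
def shot(n,tag):
    c=ctrl.camera(n); cv2.imwrite(f'pics/{tag}.png',c['img'][:,:,::-1]); pickle.dump(c,open(f'pics/{tag}.pkl','wb')); return c
def load(tag): return pickle.load(open(f'pics/{tag}.pkl','rb'))
E
python3 - <<'E'
from h import *
for n in ['side','top','wrist']:
    c=shot(n,n+'0'); print(n,c['K'],c['k1'],c['eye'],rot(c['orientation']).round(3).tolist())
print(ctrl.get_obs())
E
```

```text
pics
side [[401.6542159    0.         254.64495445]
 [  0.         401.6542159  189.69963824]
 [  0.           0.           1.        ]] -0.022898588966257637 [0.44601981 0.8448005  0.67662544] [[-0.987, 0.115, -0.115], [-0.161, -0.609, 0.776], [0.019, 0.785, 0.62]]
top [[483.55265181   0.         252.03070041]
 [  0.         483.55265181 190.60103896]
 [  0.           0.           1.        ]] -0.026959710847792605 [0.49303031 0.03352552 1.2128034 ] [[0.016, 0.999, -0.038], [-0.999, 0.014, -0.032], [-0.031, 0.038, 0.999]]
wrist [[267.40891316   0.         255.24685523]
 [  0.         267.40891316 187.91101126]
 [  0.           0.           1.        ]] -0.05015079751833525 [0.09249144 0.57331496 0.37303823] [[0.303, -0.9, -0.312], [0.953, 0.286, 0.101], [-0.001, -0.328, 0.945]]
{'time_s': 0.15, 'q': array([ 1.05668804e+00,  1.81359678e-01,  1.60775756e+00, -2.42910207e-05,
        1.35377467e+00, -2.06265861e-01]), 'dq': array([ 0.00097464, -0.00037712, -0.00561906, -0.00016383,  0.00101858,
       -0.00070599]), 'joint_efforts': array([ 9.64928840e-04, -4.45263863e+01, -3.51688564e+01, -2.17235261e-04,
        6.01606429e-03,  2.19920065e-05]), 'eef_pos': array([0.17399506, 0.54761712, 0.23060715]), 'eef_rot': array([-2.17863701e-04,  1.53311530e-01,  9.88177693e-01, -6.12123482e-04]), 'wrist_force': array([0.46255857, 0.0666388 , 0.67105893]), 'torque': array([-0.02237542,  0.03713423,  0.00374495]), 'opening': 0.9995835516110569}
```

View pics/top0.png

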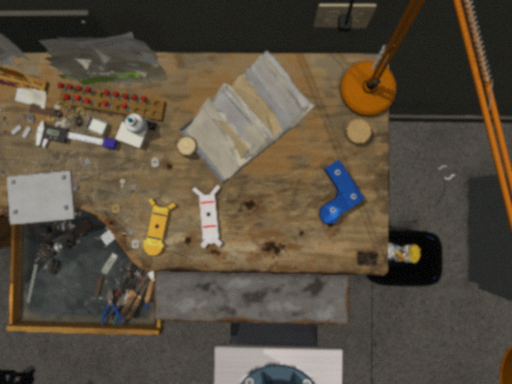

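View pics/side0.png

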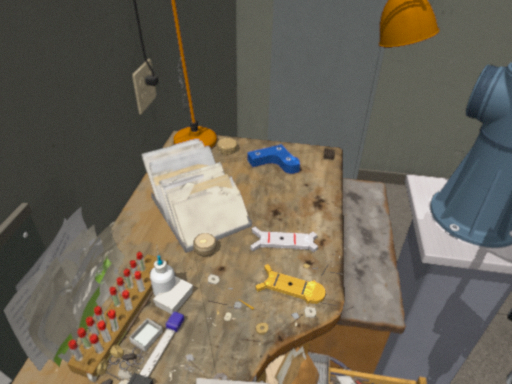

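View pics/wrist0.png

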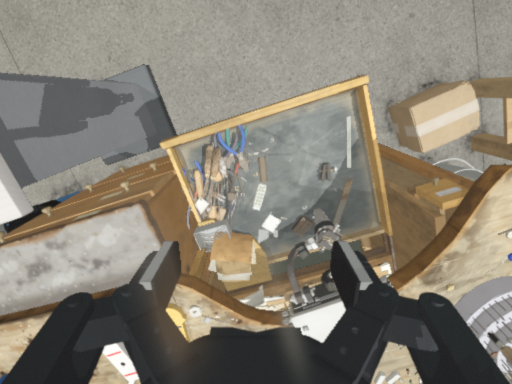

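The top view shows the brass gauge at about (157,228) with its notch up. The grey gauge is at (208,217), the blue former at (342,193), the flux pot at (187,146), the tin at (359,131) and the charcoal at (368,257). Next I'll get coarse positions.

```bash
python3 - <<'E'
from h import *
for tag in ['top0','side0']:
    c=load(tag); hsv=cv2.cvtColor(c['img'],cv2.COLOR_RGB2HSV)
    for nm,lo,hi,z in [('brass',(20,170,120),(32,255,255),.012),('blue',(105,150,60),(120,255,255),.03)]:
        m=cv2.inRange(hsv,lo,hi)
        n,l,s,ce=cv2.connectedComponentsWithStats(m)
        for i in np.argsort(-s[1:,4])[:3]+1:
            print(tag,nm,s[i],ce[i].round(1),onz(c,*ce[i],z).round(4))
c=load('top0')
for n,p in [('grey',(208,217)),('flux',(187,146)),('tin',(359,131)),('char',(368,257))]: print(n,onz(c,*p,.01).round(3))
im=c['img'][140:270,120:400,::-1]; cv2.imwrite('pics/crop0.png',cv2.resize(im,None,fx=2.8,fy=2.8,interpolation=cv2.INTER_CUBIC))
w=load('wrist0');o=ctrl.get_obs();Rt=rot(o['eef_rot'])
print('cam in tool',Rt.T@(np.array(w['eye'])-o['eef_pos']),(Rt.T@rot(w['orientation'])).round(3)); print(Rt.round(3))
E
```

```text
top0 brass [148 215  19  23 309] [157.1 226. ] [0.4465 0.3075 0.012 ]
top0 brass [410 245  10  17 138] [414.4 253. ] [ 0.3909 -0.3298  0.012 ]
top0 brass [144 244  18  11 130] [152.2 249.1] [0.3888 0.3185 0.012 ]
top0 blue [ 320  161   43   63 1156] [339.7 194.1] [ 0.5325 -0.1426  0.03  ]
top0 blue [113 306   8  14  33] [116.7 312.1] [0.2344 0.3989 0.03  ]
top0 blue [102 307   6  13  26] [104.5 312.5] [0.2326 0.4295 0.03  ]
side0 brass [256 265  69  38 953] [292.4 286.7] [0.4413 0.3147 0.012 ]
side0 brass [246 304   7   5  11] [249.4 306.1] [0.5201 0.3766 0.012 ]
side0 brass [174 139   1   1   1] [174. 139.] [ 0.8613 -0.1955  0.012 ]
side0 blue [248 145  51  28 744] [274.7 158.5] [ 0.5322 -0.1192  0.03  ]
grey [0.471 0.181 0.01 ]
flux [0.648 0.237 0.01 ]
tin [ 0.691 -0.192  0.01 ]
char [ 0.379 -0.217  0.01 ]
cam in tool [ 0.08549322 -0.00038745 -0.14240995] [[-0.     0.945  0.328]
 [ 1.     0.    -0.   ]
 [-0.     0.328 -0.945]]
[[-0.953  0.303 -0.001]
 [ 0.303  0.953 -0.001]
 [ 0.    -0.001 -1.   ]]
```

View pics/crop0.png

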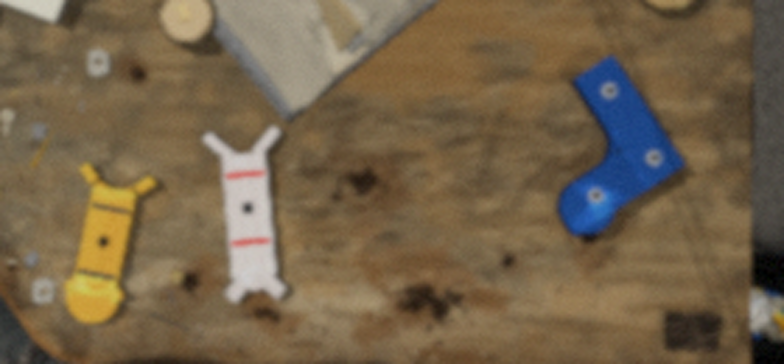

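>>> apply_moves(
  plan=[
    {"translation": [-0.048,-0.0176,0.004],"angular": [0,0,0],"hand": 0.085},
    {"translation": [-0.048,-0.0176,0.004],"angular": [0,0,0],"hand": 0.085},
    {"translation": [-0.048,-0.0176,0.004],"angular": [0,0,0],"hand": 0.085},
    {"translation": [-0.048,-0.0176,0.004],"angular": [0,0,0],"hand": 0.085},
    {"translation": [-0.048,-0.0176,0.004],"angular": [0,0,0],"hand": 0.085},
    {"translation": [-0.048,-0.0176,0.004],"angular": [0,0,0],"hand": 0.085},
    {"translation": [-0.048,-0.0176,0.004],"angular": [0,0,0],"hand": 0.085},
    {"translation": [-0.046,-0.0176,0.004],"angular": [0,0,-0.1],"hand": 0.085},
    {"translation": [0,0,0],"angular": [0,0,0],"hand": 0.085},
    {"translation": [0,0,0],"angular": [0,0,0],"hand": 0.085},
  ],
)

```text
time_s: 1.4
eef_pos: [0.4951, 0.2981, 0.1988]
eef_rot: [-0.001, 0.104, 0.995, -0.0]
wrist_force: [0.1, 0.8, 0.3]
opening: 0.999
```

```bash
python3 - <<'E'
from h import *
c=shot('wrist','w1'); o=ctrl.get_obs(); print(o['eef_pos'],rot(o['eef_rot']).round(4).tolist(),o['q'].round(2),o['time_s'],o['opening'])
E
```

```text
[0.49477525 0.29854735 0.19905192] [[-0.9785, 0.2064, -0.0009], [0.2064, 0.9785, 0.0001], [0.0009, -0.0001, -1.0]] [ 0.34  0.22  1.63  0.    1.29 -1.03] 1.45 0.9978492731734042
```

View pics/w1.png

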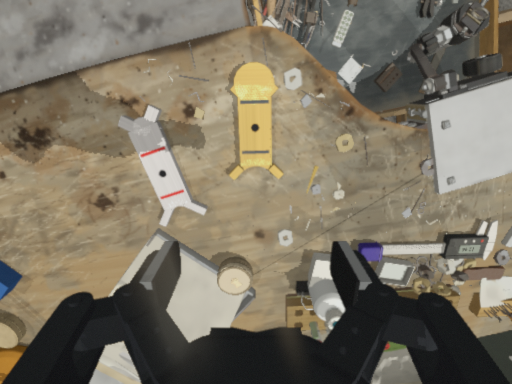

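The wrist view shows the brass gauge at about (254,128), with the nose up at row 64 and the jaw tips at (234,177) and (281,177). The grey gauge is at (164,172) and well clear.

```bash
cat >> h.py <<'E'
def brassmask(c,lo=(18,110,90),hi=(34,255,255)):
    hsv=cv2.cvtColor(c['img'],cv2.COLOR_RGB2HSV); m=cv2.inRange(hsv,lo,hi)
    m=cv2.morphologyEx(m,cv2.MORPH_CLOSE,np.ones((7,7),np.uint8))
    n,l,s,ce=cv2.connectedComponentsWithStats(m); return l,s,ce
def gauge(c,near,z=0.012,dbg=None):
    """top-face outline -> yaw of notch axis, centre; near=pixel in the gauge"""
    l,s,ce=brassmask(c); i=min(range(1,len(s)),key=lambda k:np.hypot(*(ce[k]-near))+ (1e3 if s[k,4]<300 else 0))
    m=(l==i).astype(np.uint8); big=cv2.findContours(cv2.resize(m*255,None,fx=1,fy=1),cv2.RETR_EXTERNAL,cv2.CHAIN_APPROX_NONE)[0]
    ct=max(big,key=cv2.contourArea)[:,0,:].astype(float)
    P=np.array([onz(c,u,v,z)[:2] for u,v in ct]); ys,xs=np.nonzero(m)
    A=np.array([onz(c,u,v,z)[:2] for u,v in zip(xs,ys)])
    mu=A.mean(0); w,V=np.linalg.eigh(np.cov((A-mu).T)); ax=V[:,1]
    if dbg:
        im=c['img'][:,:,::-1].copy(); cv2.drawContours(im,[ct.astype(int)],-1,(255,0,255),1); cv2.imwrite(f'pics/{dbg}.png',im)
    return mu,ax,P,A
def fitgauge(c,near,sgn,z=0.012,dbg=None):
    mu,ax,P,A=gauge(c,near,z,dbg)
    if ax@np.array(sgn)<0: ax=-ax
    for it in range(3):
        n=np.array([-ax[1],ax[0]]); t=(P-mu)@ax; s=(P-mu)@n; 
        mid=(t.max()+t.min())/2
        L=(t-mid>-.020)&(t-mid<.030)&(s>.012); Rr=(t-mid>-.020)&(t-mid<.030)&(s<-.012)
        a=np.polyfit(t[L],s[L],1); b=np.polyfit(t[Rr],s[Rr],1)
        sl=(a[0]+b[0])/2; off=np.polyval((a+b)/2,mid); wid=np.polyval(a-b,mid)
        cen=mu+mid*ax+off*n
        ax=ax+sl*n; ax/=np.linalg.norm(ax)
    return cen,np.arctan2(ax[1],ax[0]),wid,t.max()-t.min(),(a[0],b[0])
E
python3 - <<'E'
from h import *
c=load('w1'); 
for z in (0,.012): print(z,fitgauge(c,(254,125),(.98,-.2),z,dbg='w1m'))
hole=lambda c,x,y,r:(lambda g:(np.array([ (g*np.arange(g.shape[1])[None]).sum()/g.sum()+x-r,(g*np.arange(g.shape[0])[:,None]).sum()/g.sum()+y-r])))(np.clip(110.-c['img'][y-r:y+r+1,x-r:x+r+1].max(2),0,None))
h=hole(c,254,128,5); print(h,onz(c,*h,.012))
t=load('top0'); ht=hole(t,157,226,2); s=load('side0'); print(ht,onz(t,*ht,.012),two(c,h,t,ht))
E
```

```text
0 (array([0.44352701, 0.30774805]), np.float64(-0.17500665707557794), np.float64(0.040200253859366035), np.float64(0.14218563883691612), (np.float64(0.015415468562073811), np.float64(-0.015415461611404238)))
0.012 (array([0.44238575, 0.30802945]), np.float64(-0.1764431372894859), np.float64(0.03877852262339523), np.float64(0.13714334685648882), (np.float64(0.01579554661432702), np.float64(-0.015795587321938042)))
[254.54870892 127.22065728] [0.44690478 0.30722752 0.012     ]
[156.49367089 225.74683544] [0.4471997  0.30903488 0.012     ] (array([0.44688874, 0.30763224, 0.0168304 ]), np.float64(0.0011484686470205191))
```

View pics/w1m.png

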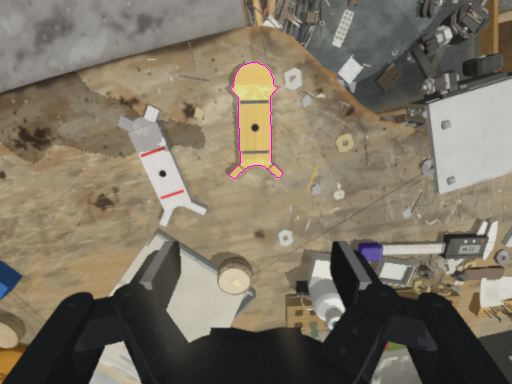

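Waist width comes out at 40 mm with the pixel inset, and yaw is -0.176. Next I'll look at the former from above with the tool turned, and take the second gauge view on the way back.

```bash
cat >> h.py <<'E'
import json
def plan(target,yaw,N,hand,turn=None):
    o=ctrl.get_obs(); p=o['eef_pos']; M=rot(o['eef_rot']); y0=np.arctan2(M[1,0],M[0,0])
    d=(yaw-y0+np.pi)%(2*np.pi)-np.pi if turn is None else turn
    st=(np.array(target)-p)/N; rows=[]
    for k in range(N):
        y=y0+d*k/N; tx=np.array([np.cos(y),np.sin(y),0]); ty=np.array([np.sin(y),-np.cos(y),0])
        rows.append({"translation":[round(float(st@tx),4),round(float(st@ty),4),round(float(-st[2]),4)],"angular":[0,0,round(-d/N,4)],"hand":hand})
    print('step',np.linalg.norm(st).round(4),'turn/row',round(d/N,3),'yaw0',round(y0,4),'pos',p.round(4),'tilt',M[:,2].round(4)); print(json.dumps(rows))
E
python3 - <<'E'
from h import *
plan((.515,-.19,.2),np.radians(80),10,.085)
E
```

```text
step 0.0489 turn/row -0.154 yaw0 2.9337 pos [0.4948 0.2985 0.1991] tilt [-9.e-04  1.e-04 -1.e+00]
[{"translation": [-0.0121, -0.0474, -0.0001], "angular": [0, 0, 0.1537], "hand": 0.085}, {"translation": [-0.0192, -0.045, -0.0001], "angular": [0, 0, 0.1537], "hand": 0.085}, {"translation": [-0.0258, -0.0415, -0.0001], "angular": [0, 0, 0.1537], "hand": 0.085}, {"translation": [-0.0319, -0.0371, -0.0001], "angular": [0, 0, 0.1537], "hand": 0.085}, {"translation": [-0.0372, -0.0317, -0.0001], "angular": [0, 0, 0.1537], "hand": 0.085}, {"translation": [-0.0416, -0.0257, -0.0001], "angular": [0, 0, 0.1537], "hand": 0.085}, {"translation": [-0.0451, -0.019, -0.0001], "angular": [0, 0, 0.1537], "hand": 0.085}, {"translation": [-0.0474, -0.0119, -0.0001], "angular": [0, 0, 0.1537], "hand": 0.085}, {"translation": [-0.0487, -0.0045, -0.0001], "angular": [0, 0, 0.1537], "hand": 0.085}, {"translation": [-0.0488, 0.003, -0.0001], "angular": [0, 0, 0.1537], "hand": 0.085}]
```

>>> apply_moves(
  plan=[
    {"translation": [-0.012,-0.0475,0],"angular": [0,0,0.154],"hand": 0.085},
    {"translation": [-0.019,-0.045,0],"angular": [0,0,0.154],"hand": 0.085},
    {"translation": [-0.026,-0.0415,0],"angular": [0,0,0.154],"hand": 0.085},
    {"translation": [-0.032,-0.037,0],"angular": [0,0,0.154],"hand": 0.085},
    {"translation": [-0.037,-0.032,0],"angular": [0,0,0.154],"hand": 0.085},
    {"translation": [-0.0415,-0.0255,0],"angular": [0,0,0.154],"hand": 0.085},
    {"translation": [-0.045,-0.019,0],"angular": [0,0,0.154],"hand": 0.085},
    {"translation": [-0.0475,-0.012,0],"angular": [0,0,0.154],"hand": 0.085},
    {"translation": [-0.0485,-0.0045,0],"angular": [0,0,0.154],"hand": 0.085},
    {"translation": [-0.049,0.003,0],"angular": [0,0,0.154],"hand": 0.085},
  ],
)

```text
time_s: 2.7
eef_pos: [0.515, -0.1904, 0.1997]
eef_rot: [0.0, 0.768, 0.641, 0.0]
wrist_force: [1.1, -1.0, 0.9]
opening: 0.996
```

>>> apply_moves(
  plan=[
    {"translation": [0,0,0],"angular": [0,0,0],"hand": 0.085},
    {"translation": [0,0,0],"angular": [0,0,0],"hand": 0.085},
  ],
)

```text
time_s: 2.95
eef_pos: [0.5148, -0.1891, 0.1992]
eef_rot: [-0.0, 0.766, 0.643, 0.0]
wrist_force: [-0.5, 0.6, 0.6]
opening: 0.993
```

```bash
python3 - <<'E'
from h import *
c=shot('wrist','w2'); o=ctrl.get_obs(); print(o['eef_pos'],rot(o['eef_rot']).round(4).tolist(),o['q'].round(2),o['time_s'])
E
```

```text
[ 0.51482673 -0.18878067  0.19922817] [[0.1737, 0.9848, -0.0002], [0.9848, -0.1737, 0.0006], [0.0006, -0.0003, -1.0]] [-0.57  0.15  1.71  0.    1.28 -0.39] 3.0
```

View pics/w2.png

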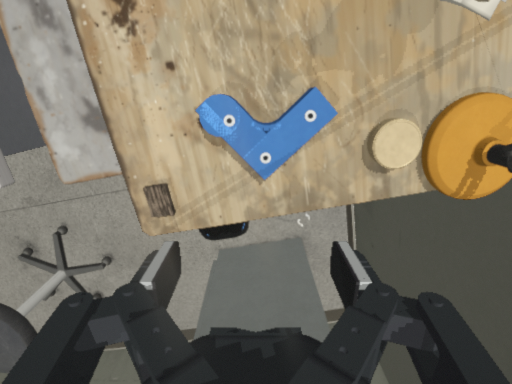

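The wrist view shows the former with its outer vertex at about (264,178), the sharp leg end at (315,87) to (336,111), and the rounded end at upper left (205,108). The charcoal is at (159,200) and the tin at (397,144).

```bash
cat >> h.py <<'E'
def former(c,z,vert,e1,e2,x0,verbose=True,dbg=None):
    """vert,e1,e2 pixel guesses: outer vertex, a point near the outer-wall end of right leg / left leg; x0 rough world dir of former x"""
    hsv=cv2.cvtColor(c['img'],cv2.COLOR_RGB2HSV); m=cv2.inRange(hsv,(100,110,40),(125,255,255))
    m=cv2.morphologyEx(m,cv2.MORPH_CLOSE,np.ones((9,9),np.uint8))
    n,l,s,ce=cv2.connectedComponentsWithStats(m); i=1+np.argmax(s[1:,4]); m=(l==i).astype(np.uint8)
    ct=max(cv2.findContours(m,cv2.RETR_EXTERNAL,cv2.CHAIN_APPROX_NONE)[0],key=cv2.contourArea)[:,0,:].astype(float)
    if dbg:
        im=c['img'][:,:,::-1].copy(); cv2.drawContours(im,[ct.astype(int)],-1,(255,0,255),1); cv2.imwrite(f'pics/{dbg}.png',im)
    gc=ct.mean(0); L=[]
    vert=np.array(vert,float)
    for e in (e1,e2):
        e=np.array(e,float); d=e-vert; ln=np.hypot(*d); d/=ln; nn=np.array([-d[1],d[0]]); r=ct-vert
        k=(r@d>.12*ln)&(r@d<.85*ln)&(abs(r@nn)<4)
        sg=np.sign(nn@(vert-gc)) # outward half pixel
        P=np.array([onz(c,*(q+.5*sg*nn),z)[:2] for q in ct[k]])
        vx,vy,px,py=cv2.fitLine(P.astype(np.float32),cv2.DIST_HUBER,0,.0005,1e-4)[:,0].astype(float); L.append((np.array([px,py]),np.array([vx,vy]),np.abs((P-[px,py])@[-vy,vx]).mean()))
    (p1,d1,r1),(p2,d2,r2)=L
    t=np.linalg.solve(np.array([d1,-d2]).T,p2-p1); V=p1+t[0]*d1
    if d1@(onz(c,*e1,z)[:2]-V)<0: d1=-d1
    if d2@(onz(c,*e2,z)[:2]-V)<0: d2=-d2
    x=d1+d2; x/=np.linalg.norm(x); ang=np.degrees(np.arccos(d1@d2))
    O=V+x*.04*np.sqrt(2); yaw=np.arctan2(x[1],x[0])
    Pw=np.array([onz(c,*q,z)[:2] for q in ct])-O; y=np.array([-x[1],x[0]])
    if verbose: print('V',V.round(4),'res',r1.round(5),r2.round(5),'angle',ang.round(2),'O',O.round(4),'yaw',yaw.round(4),np.degrees(yaw).round(2),'max along legs',((Pw@(x-y))/2**.5).max().round(4),((Pw@(x+y))/2**.5).max().round(4),'xmax',(Pw@x).max().round(4))
    return O,yaw,V
E
python3 - <<'E'
from h import *
c=load('w2')
for z in (.025,.03): former(c,z,(264,178),(336,111),(203,121),(.17,.98),dbg='w2m')
E
```

```text
V [ 0.5234 -0.2043] res 0.00022 0.00108 angle 91.12 O [ 0.5337 -0.1487] yaw 1.3873 79.49 max along legs 0.0751 0.0756 xmax 0.0504
V [ 0.5235 -0.2027] res 0.00022 0.00107 angle 91.12 O [ 0.5338 -0.1471] yaw 1.3873 79.49 max along legs 0.0733 0.0738 xmax 0.0488
```

View pics/w2m.png

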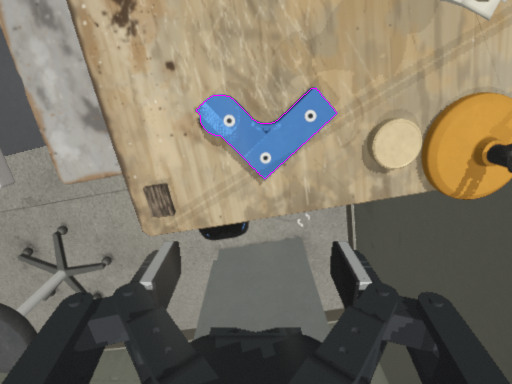

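```bash
python3 - <<'E'
from h import *
for t in ('w2','w2m'):
    im=cv2.imread(f'pics/{t}.png')[75:190,180:350]; cv2.imwrite(f'pics/{t}z.png',cv2.resize(im,None,fx=4.5,fy=4.5,interpolation=cv2.INTER_CUBIC))
E
```

```text
(no output)
```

View pics/w2z.png

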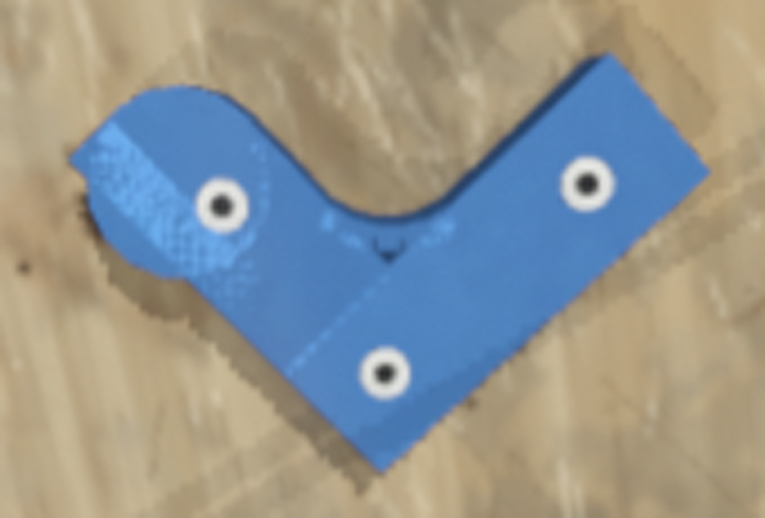

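View pics/w2mz.png

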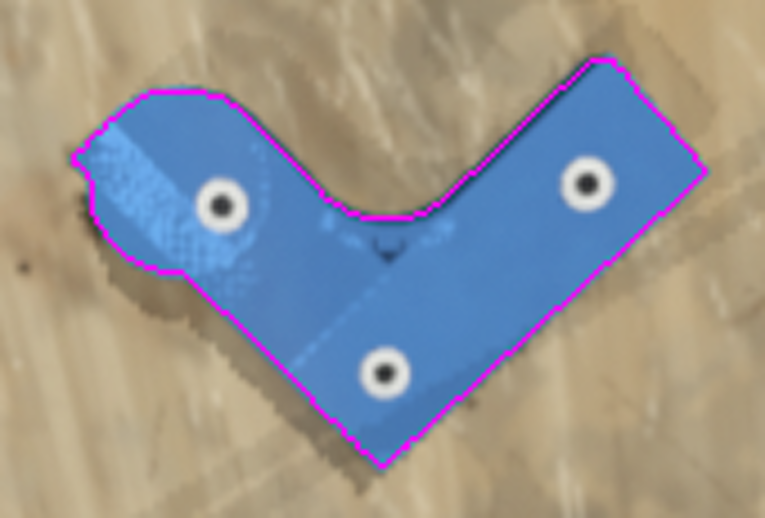

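The zoom shows that the rounded end is a cylinder bulging past the outer wall at lower left, so I'll fit the left wall only up to (221,136).

```bash
python3 - <<'E'
from h import *
c=load('w2')
O,yaw,V=former(c,.03,(264.5,179),(336,111),(222,138),(.17,.98))
x=np.array([np.cos(yaw),np.sin(yaw)]);y=np.array([-x[1],x[0]])
C=O+.019*x+.053*y;F=O+.034*x
print('corner',C,'fillet',F,'px at z=.03',proj(c,[*C,.03]),proj(c,[*F,.03]))
print('gauge at corner',C+.076*x, 'gauge in fillet',F+.046*x)
# arc check on the rounded corner's top edge: contour points in the sector facing +x
hsv=cv2.cvtColor(c['img'],cv2.COLOR_RGB2HSV); m=cv2.inRange(hsv,(100,110,40),(125,255,255));m=cv2.morphologyEx(m,cv2.MORPH_CLOSE,np.ones((9,9),np.uint8))
ct=max(cv2.findContours(m,cv2.RETR_EXTERNAL,cv2.CHAIN_APPROX_NONE)[0],key=cv2.contourArea)[:,0,:].astype(float)
im=c['img'][:,:,::-1].copy()
for z in (.03,0):
    P=np.array([onz(c,*q,z)[:2] for q in ct]); 
    for nm,cc in (('corner',C),('fillet',F)):
        r=P-cc;a=np.degrees(np.arctan2(r@y,r@x)); k=(abs(a)<35) if nm=='corner' else (abs(a)>145); k&=np.hypot(*r.T)<.04
        print(z,nm,np.hypot(*r[k].T).round(4)[::3])
# circle through white bolts
E
```

```text
V [ 0.5228 -0.2032] res 0.00022 0.00025 angle 89.86 O [ 0.5338 -0.1477] yaw 1.3763 78.85 max along legs 0.0737 0.0738 xmax 0.0499
corner [ 0.48543346 -0.11877681] fillet [ 0.54033338 -0.11430478] px at z=.03 (np.float64(219.5648411547122), np.float64(114.71115077429624)) (np.float64(266.7993107854373), np.float64(101.78686632618327))
gauge at corner [ 0.50012448 -0.04421024] gauge in fillet [ 0.54922531 -0.06917238]
0.03 corner [0.0228 0.0221 0.022  0.0214 0.0213 0.0217 0.0217 0.0213]
0.03 fillet [0.0232 0.0237 0.0238 0.0233 0.0233 0.0238 0.0238 0.0242]
0 corner [0.0215 0.0219 0.0208 0.0214 0.0215 0.0223 0.0235 0.0243]
0 fillet [0.0266 0.027  0.027  0.0263 0.0261 0.0265 0.0262 0.0265]
```

>>> apply_moves(
  plan=[
    {"translation": [0.03,0,0],"angular": [0,0,0],"hand": 0.085},
    {"translation": [0.03,0,0],"angular": [0,0,0],"hand": 0.085},
    {"translation": [0,0,0],"angular": [0,0,0],"hand": 0.085},
    {"translation": [0,0,0],"angular": [0,0,0],"hand": 0.085},
  ],
)

```text
time_s: 3.5
eef_pos: [0.5255, -0.1306, 0.1995]
eef_rot: [0.0, 0.766, 0.643, -0.0]
wrist_force: [-1.1, 0.4, 0.3]
opening: 0.993
```

```bash
python3 - <<'E'
from h import *
c=shot('wrist','w3'); a=load('w2')
O,yaw,V=former(a,.03,(264.5,179),(336,111),(222,138),0,verbose=False)
# predicted pixels of the outer vertex and right-end
x=np.array([np.cos(yaw),np.sin(yaw)]);y=np.array([-x[1],x[0]])
for n,q in (('V',(-.0566,0)),('Rend outer',(.0247,-.0813)),('Rin',(.053,-.053)),('Lout',(-.02,.0366))): 
    P=O+q[0]*x+q[1]*y; print(n,[np.round(proj(c,[*P,z]),1) for z in (.02,.03,.04)])
def bolts(c):
    hsv=cv2.cvtColor(c['img'],cv2.COLOR_RGB2HSV); b=cv2.inRange(hsv,(100,110,40),(125,255,255)); k=np.ones((25,25),np.uint8)
    w=cv2.inRange(hsv,(0,0,170),(180,60,255))&cv2.morphologyEx(b,cv2.MORPH_CLOSE,k)
    n,l,s,ce=cv2.connectedComponentsWithStats(w); return [ce[i] for i in range(1,n) if s[i,4]>15]
A,B=bolts(a),bolts(c); print(np.round(A,1),np.round(B,1))
for p in A:
    for q in B:
        X,g=two(a,p,c,q)
        if g<.004 and 0<X[2]<.06: print(X.round(4),g.round(4))
print(ctrl.get_obs()['time_s'])
E
```

```text
V [array([263.3, 219.6]), array([263.5, 223. ]), array([263.7, 226.5])]
Rend outer [array([330.9, 161.1]), array([333.1, 163.1]), array([335.4, 165.1])]
Rin [array([310.1, 137.6]), array([311.7, 138.9]), array([313.5, 140.3])]
Lout [array([235.6, 193.3]), array([235.1, 196.1]), array([234.5, 199. ])]
[[310.  115.5]
 [228.9 120.3]
 [265.1 157.5]] [[306.5 166. ]
 [230.  170.4]
 [264.1 203.4]]
[ 0.5864 -0.1375  0.0292] 0.0
[ 0.4945 -0.1267  0.0294] 0.0001
[ 0.5281 -0.1767  0.0293] 0.0
3.55
```

View pics/w3.png

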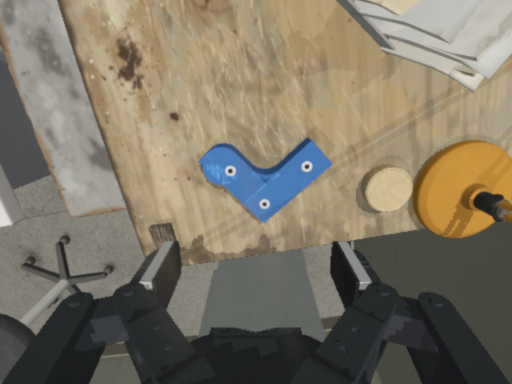

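The bolts at (306,166), (230,170) and (264,203) triangulate to z = 29.3 mm, which agrees with the 30 mm given. I'll refit from this view and plan the move to the gauge.

```bash
python3 - <<'E'
from h import *
c=load('w3'); former(c,.03,(264,222),(332,163),(224,186),0)
c=load('w2'); former(c,.03,(264.5,179),(336,111),(222,138),0)
g=np.array([.4469,.3072]); yaw=np.pi-.176; x=np.array([np.cos(yaw),np.sin(yaw)])
print(g)
plan((*g,.12),yaw,10,.085)
E
```

```text
V [ 0.5228 -0.2026] res 0.00027 0.0003 angle 90.37 O [ 0.5336 -0.1471] yaw 1.3779 78.95 max along legs 0.0735 0.0736 xmax 0.0533
V [ 0.5228 -0.2032] res 0.00022 0.00025 angle 89.86 O [ 0.5338 -0.1477] yaw 1.3763 78.85 max along legs 0.0737 0.0738 xmax 0.0499
[0.4469 0.3072]
step 0.0452 turn/row 0.157 yaw0 1.3951 pos [ 0.5254 -0.1312  0.1994] tilt [ 2.e-04 -4.e-04 -1.e+00]
[{"translation": [0.0418, -0.0154, 0.0079], "angular": [0, 0, -0.157], "hand": 0.085}, {"translation": [0.0437, -0.0087, 0.0079], "angular": [0, 0, -0.157], "hand": 0.085}, {"translation": [0.0445, -0.0017, 0.0079], "angular": [0, 0, -0.157], "hand": 0.085}, {"translation": [0.0442, 0.0053, 0.0079], "angular": [0, 0, -0.157], "hand": 0.085}, {"translation": [0.0429, 0.0121, 0.0079], "angular": [0, 0, -0.157], "hand": 0.085}, {"translation": [0.0404, 0.0187, 0.0079], "angular": [0, 0, -0.157], "hand": 0.085}, {"translation": [0.037, 0.0248, 0.0079], "angular": [0, 0, -0.157], "hand": 0.085}, {"translation": [0.0327, 0.0302, 0.0079], "angular": [0, 0, -0.157], "hand": 0.085}, {"translation": [0.0276, 0.035, 0.0079], "angular": [0, 0, -0.157], "hand": 0.085}, {"translation": [0.0218, 0.0389, 0.0079], "angular": [0, 0, -0.157], "hand": 0.085}]
```

Both views agree to within 1 mm. Former origin is (0.5337,-0.1474) with yaw 1.377. Moving above the brass gauge.

>>> apply_moves(
  plan=[
    {"translation": [0.042,-0.0155,0.008],"angular": [0,0,-0.157],"hand": 0.085},
    {"translation": [0.0435,-0.0085,0.008],"angular": [0,0,-0.157],"hand": 0.085},
    {"translation": [0.0445,-0.0015,0.008],"angular": [0,0,-0.157],"hand": 0.085},
    {"translation": [0.044,0.0055,0.008],"angular": [0,0,-0.157],"hand": 0.085},
    {"translation": [0.043,0.012,0.008],"angular": [0,0,-0.157],"hand": 0.085},
    {"translation": [0.0405,0.0185,0.008],"angular": [0,0,-0.157],"hand": 0.085},
    {"translation": [0.037,0.025,0.008],"angular": [0,0,-0.157],"hand": 0.085},
    {"translation": [0.0325,0.03,0.008],"angular": [0,0,-0.157],"hand": 0.085},
    {"translation": [0.0275,0.035,0.008],"angular": [0,0,-0.157],"hand": 0.085},
    {"translation": [0.022,0.039,0.008],"angular": [0,0,-0.157],"hand": 0.085},
  ],
)

```text
time_s: 4.8
eef_pos: [0.4482, 0.3079, 0.1192]
eef_rot: [0.0, 0.087, 0.996, 0.0]
wrist_force: [0.2, -0.8, 0.4]
opening: 0.999
```

>>> apply_moves(
  plan=[
    {"translation": [0,0,0],"angular": [0,0,0],"hand": 0.085},
    {"translation": [0,0,0],"angular": [0,0,0],"hand": 0.085},
  ],
)

```text
time_s: 5.05
eef_pos: [0.4482, 0.3065, 0.1192]
eef_rot: [-0.0, 0.089, 0.996, -0.0]
wrist_force: [0.0, 0.1, 0.1]
opening: 0.994
```

```bash
python3 - <<'E'
from h import *
c=shot('wrist','w4'); o=ctrl.get_obs(); print(o['eef_pos'],o['time_s'],o['q'].round(2))
E
```

```text
[0.448449   0.30612485 0.11938714] 5.1 [ 0.38  0.24  1.78 -0.    1.12 -1.01]
```

View pics/w4.png

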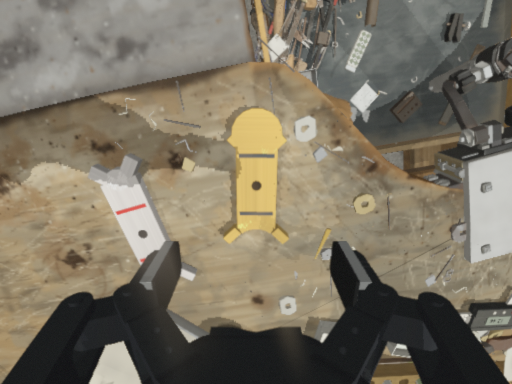

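The gauge is centred at about (256,185), between the open fingers. The grey gauge is clear on the left.

```bash
python3 - <<'E'
from h import *
def hole(c,x,y,r):
    g=np.clip(120.-c['img'][y-r:y+r+1,x-r:x+r+1].max(2),0,None); a=np.arange(2*r+1)
    return np.array([(g*a[None]).sum()/g.sum()+x-r,(g*a[:,None]).sum()/g.sum()+y-r])
a,b=load('w1'),load('w4')
ha,hb=hole(a,254,128,6),hole(b,256,185,7); print(ha,hb,two(a,ha,b,hb),onz(a,*ha,.012),onz(b,*hb,.012))
for c,n in((a,(254,125)),(b,(256,180))): print(fitgauge(c,n,(.98,-.2),.012,dbg='w4m'))
o=ctrl.get_obs();print(o['eef_pos'])
plan((.4469,.3072,.02),np.pi-.176,4,.085)
E
```

```text
[254.55630739 127.2121798 ] [256.22493888 185.21821516] (array([0.44692683, 0.30734411, 0.01185894]), np.float64(0.00022007306550518948)) [0.44689679 0.30723864 0.012     ] [0.44689469 0.3074611  0.012     ]
(array([0.44238575, 0.30802945]), np.float64(-0.1764431372894859), np.float64(0.03877852262339523), np.float64(0.13714334685648882), (np.float64(0.01579554661432702), np.float64(-0.015795587321938042)))
(array([0.44235847, 0.30793342]), np.float64(-0.1913053659491024), np.float64(0.03894527571063644), np.float64(0.1376068474972875), (np.float64(0.008696507167867741), np.float64(-0.00869656962788047)))
[0.448449   0.30612485 0.11938714]
step 0.0249 turn/row 0.001 yaw0 2.962 pos [0.4484 0.3061 0.1194] tilt [ 2.e-04 -4.e-04 -1.e+00]
[{"translation": [0.0004, 0.0002, 0.0248], "angular": [0, 0, -0.0009], "hand": 0.085}, {"translation": [0.0004, 0.0002, 0.0248], "angular": [0, 0, -0.0009], "hand": 0.085}, {"translation": [0.0004, 0.0002, 0.0248], "angular": [0, 0, -0.0009], "hand": 0.085}, {"translation": [0.0004, 0.0002, 0.0248], "angular": [0, 0, -0.0009], "hand": 0.085}]
```

>>> apply_moves(
  plan=[
    {"translation": [0.0004,0.0002,0.025],"angular": [0,0,0.002],"hand": 0.085},
    {"translation": [0.0004,0.0002,0.025],"angular": [0,0,0.002],"hand": 0.085},
    {"translation": [0.0004,0.0002,0.025],"angular": [0,0,0.002],"hand": 0.085},
    {"translation": [0.0004,0.0002,0.025],"angular": [0,0,0.002],"hand": 0.085},
    {"translation": [0,0,0.012],"angular": [0,0,0],"hand": 0.085},
    {"translation": [0,0,0.0065],"angular": [0,0,0],"hand": 0.085},
    {"translation": [0,0,0],"angular": [0,0,0],"hand": 0.085},
  ],
)

```text
time_s: 5.98
eef_pos: [0.4469, 0.3079, 0.0011]
eef_rot: [0.0, 0.093, 0.996, 0.0]
wrist_force: [-0.3, 0.4, -0.4]
opening: 0.998
```

```bash
python3 - <<'E'
from h import *
c=shot('wrist','w5'); o=ctrl.get_obs(); print(o['eef_pos'],o['time_s'],o['wrist_force'])
E
```

```text
[0.44717544 0.30813742 0.00144441] 6.025 [ 0.41177359 -0.18792255  0.20511542]
```

View pics/w5.png

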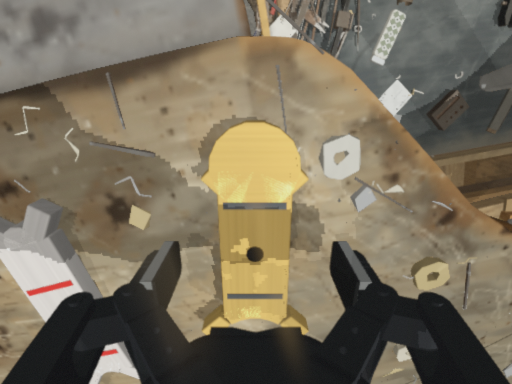

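The pads straddle the waist level with the hole at (255,254). Closing now.

>>> apply_moves(
  plan=[
    {"translation": [0,0,0],"angular": [0,0,0],"hand": 0.03},
    {"translation": [0,0,0],"angular": [0,0,0],"hand": 0.03},
    {"translation": [0,0,0],"angular": [0,0,0],"hand": 0.03},
    {"translation": [0,0,0],"angular": [0,0,0],"hand": 0.03},
    {"translation": [0,0,0],"angular": [0,0,0],"hand": 0.03},
    {"translation": [0,0,0],"angular": [0,0,0],"hand": 0.03},
  ],
)

```text
time_s: 6.78
eef_pos: [0.4471, 0.3085, 0.0016]
eef_rot: [0.001, 0.093, 0.996, 0.0]
wrist_force: [-0.3, -0.3, 6.1]
opening: 0.451
```

```bash
python3 - <<'E'
from h import *
c=shot('wrist','w6'); o=ctrl.get_obs(); print(o['eef_pos'],o['time_s'],o['wrist_force'],o['opening']*.0854,rot(o['eef_rot'])[:2,0])
E
```

```text
[0.44710779 0.30846884 0.00158055] 6.825 [-0.65577749 -0.61079451  5.98026069] 0.0381320754649603 [-0.98280496  0.18464342]
```

View pics/w6.png

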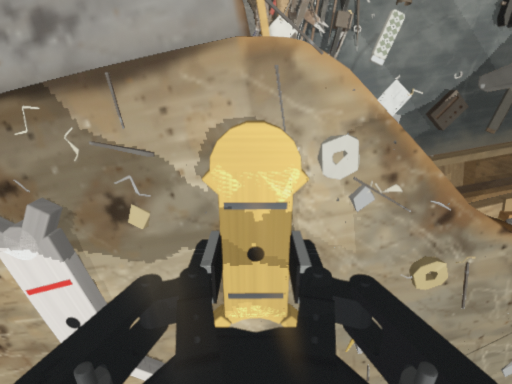

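Gripped at 38–40 mm. Lifting to clear the grey gauge and carrying to a standoff in front of the rounded corner.

```bash
cat >> h.py <<'E'
O=np.array([.5337,-.1474]);FY=1.377;fx=np.array([np.cos(FY),np.sin(FY)]);fy=np.array([-fx[1],fx[0]])
def F(a,b): return O+a*fx+b*fy
def toF(p): p=np.array(p[:2])-O; return p@fx,p@fy
E
python3 - <<'E'
from h import *
print(F(.110,.053),F(.09,.053))
o=ctrl.get_obs(); p=o['eef_pos'].copy();p[2]=.07
# plan from lifted
import h
class C: pass
real=ctrl.get_obs
h.ctrl=C(); h.ctrl.get_obs=lambda: {**o,'eef_pos':p}
plan((*F(.110,.053),.07),FY,10,.03)
E
```

```text
[ 0.50287656 -0.02925215] [ 0.49902485 -0.04887775]
step 0.0342 turn/row -0.158 yaw0 2.9559 pos [0.4471 0.3085 0.07  ] tilt [ 1.2e-03  6.0e-04 -1.0e+00]
[{"translation": [-0.0117, -0.0322, -0.0], "angular": [0, 0, 0.1579], "hand": 0.03}, {"translation": [-0.0166, -0.0299, -0.0], "angular": [0, 0, 0.1579], "hand": 0.03}, {"translation": [-0.0211, -0.0269, -0.0], "angular": [0, 0, 0.1579], "hand": 0.03}, {"translation": [-0.0251, -0.0233, -0.0], "angular": [0, 0, 0.1579], "hand": 0.03}, {"translation": [-0.0284, -0.019, -0.0], "angular": [0, 0, 0.1579], "hand": 0.03}, {"translation": [-0.0311, -0.0143, -0.0], "angular": [0, 0, 0.1579], "hand": 0.03}, {"translation": [-0.033, -0.0093, -0.0], "angular": [0, 0, 0.1579], "hand": 0.03}, {"translation": [-0.034, -0.004, -0.0], "angular": [0, 0, 0.1579], "hand": 0.03}, {"translation": [-0.0342, 0.0014, -0.0], "angular": [0, 0, 0.1579], "hand": 0.03}, {"translation": [-0.0336, 0.0068, -0.0], "angular": [0, 0, 0.1579], "hand": 0.03}]
```

>>> apply_moves(
  plan=[
    {"translation": [0,0,-0.015],"angular": [0,0,0],"hand": 0.03},
    {"translation": [0,0,-0.027],"angular": [0,0,0],"hand": 0.03},
    {"translation": [0,0,-0.027],"angular": [0,0,0],"hand": 0.03},
    {"translation": [0,0,0],"angular": [0,0,0],"hand": 0.03},
  ],
)

```text
time_s: 7.32
eef_pos: [0.4482, 0.3088, 0.0722]
eef_rot: [0.002, 0.093, 0.996, 0.001]
wrist_force: [0.4, -0.3, -1.9]
opening: 0.445
```

>>> apply_moves(
  plan=[
    {"translation": [-0.0117,-0.0322,0],"angular": [0,0,0.158],"hand": 0.03},
    {"translation": [-0.0166,-0.03,0],"angular": [0,0,0.158],"hand": 0.03},
    {"translation": [-0.021,-0.027,0],"angular": [0,0,0.158],"hand": 0.03},
    {"translation": [-0.025,-0.0233,0],"angular": [0,0,0.158],"hand": 0.03},
    {"translation": [-0.0284,-0.019,0],"angular": [0,0,0.158],"hand": 0.03},
    {"translation": [-0.031,-0.0143,0],"angular": [0,0,0.158],"hand": 0.03},
    {"translation": [-0.033,-0.0093,0],"angular": [0,0,0.158],"hand": 0.03},
    {"translation": [-0.034,-0.004,0],"angular": [0,0,0.158],"hand": 0.03},
    {"translation": [-0.0342,0.0014,0],"angular": [0,0,0.158],"hand": 0.03},
    {"translation": [-0.0336,0.0068,0],"angular": [0,0,0.158],"hand": 0.03},
  ],
)

```text
time_s: 8.57
eef_pos: [0.5007, -0.0305, 0.0685]
eef_rot: [-0.001, 0.774, 0.633, -0.001]
wrist_force: [1.1, 0.9, -2.2]
opening: 0.445
```

>>> apply_moves(
  plan=[
    {"translation": [0,0,0],"angular": [0,0,0],"hand": 0.03},
    {"translation": [0,0,0],"angular": [0,0,0],"hand": 0.03},
  ],
)

```text
time_s: 8.82
eef_pos: [0.5006, -0.0292, 0.0688]
eef_rot: [-0.001, 0.772, 0.635, -0.001]
wrist_force: [0.2, -0.4, -2.3]
opening: 0.448
```

```bash
python3 - <<'E'
from h import *
c=shot('wrist','w7'); shot('side','s7'); t=shot('top','t7'); o=ctrl.get_obs(); print(o['eef_pos'],o['time_s'],o['wrist_force'],toF(o['eef_pos']),o['q'].round(2))
plan((*F(.110,.053),.07),FY,1,.03)
s=load('s7')['img'][100:260,200:400,::-1]; t=t['img'][120:270,230:400,::-1]
cv2.imwrite('pics/st7.png',np.hstack([cv2.resize(s,(400,320),interpolation=2),cv2.resize(t,(363,320),interpolation=2)]))
E
```

```text
[ 0.50109979 -0.02867026  0.06930999] 8.975 [-1.02966987  0.50752696 -1.9559417 ] (np.float64(0.11022881381729836), np.float64(0.05485557150491545)) [-0.29  0.24  1.91  0.    1.   -0.1 ]
step 0.002 turn/row -0.001 yaw0 1.3776 pos [ 0.5011 -0.0287  0.0693] tilt [-1.e-03  5.e-04 -1.e+00]
[{"translation": [-0.0002, 0.0019, -0.0007], "angular": [0, 0, 0.0006], "hand": 0.03}]
```

View pics/w7.png

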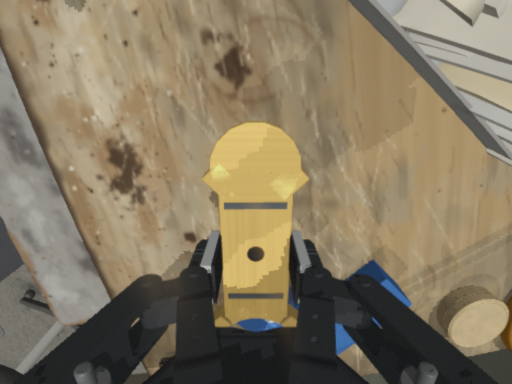

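View pics/st7.png

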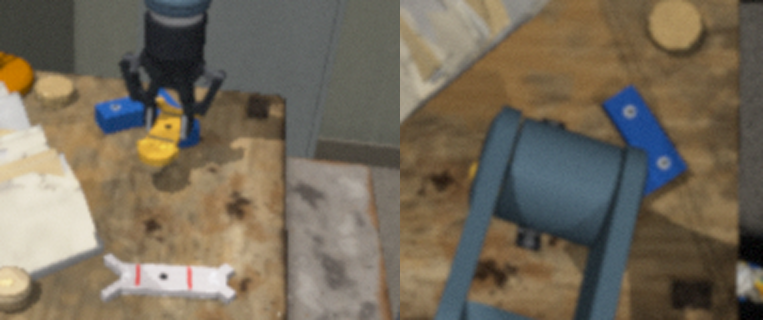

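```bash
python3 - <<'E'
from h import *
c=load('w7'); h=np.array([255.5,254.]); P=onz(c,*h,.0797); print('hole',P,toF(P),'tcp',toF((.5011,-.0287)))
mu,ax,Pc,A=gauge(c,(255,200),.0797,dbg='w7m'); ax=ax*np.sign(ax@-fx)
print('PCA yaw-FY', (np.arctan2(ax[1],ax[0])-FY)%(2*np.pi)-np.pi)
# nose tip: max of contour along fx
print('nose tip F',max(((p-O)@fx) for p in Pc), 'expect', toF(P)[0]+.075)
n=[(p-O) for p in Pc if (p-O)@fx>max(((p-O)@fx) for p in Pc)-.016]
n=np.array(n);M=np.c_[2*n,np.ones(len(n))];s=np.linalg.lstsq(M,(n**2).sum(1),rcond=None)[0];print('nose arc centre F',s[:2]@fx,s[:2]@fy,'R',np.sqrt(s[2]+s[:2]@s[:2]))
E
```

```text
hole [ 0.49989637 -0.03023077  0.0797    ] (np.float64(0.10846575490060127), np.float64(0.05573593200805807)) tcp (np.float64(0.11019967018854776), np.float64(0.05484963710304103))
PCA yaw-FY -0.002577258103358737
nose tip F 0.18252096629627634 expect 0.18346575490060127
nose arc centre F 0.16012560929013922 0.05591229065368833 R 0.022571607458504662
```

The held gauge is aligned to 0.003 rad, but sits 2.7 mm too far along former +y. I'll correct that and lower.

>>> apply_moves(
  plan=[
    {"translation": [0,0.0025,0.022],"angular": [0,0,0],"hand": 0.03},
    {"translation": [0,0,0.022],"angular": [0,0,0],"hand": 0.03},
    {"translation": [0,0,0.015],"angular": [0,0,0],"hand": 0.03},
    {"translation": [0,0,0.007],"angular": [0,0,0],"hand": 0.03},
    {"translation": [0,0,0],"angular": [0,0,0],"hand": 0.03},
    {"translation": [0,0,0],"angular": [0,0,0],"hand": 0.03},
  ],
)

```text
time_s: 9.72
eef_pos: [0.5048, -0.0303, 0.0044]
eef_rot: [0.001, 0.773, 0.635, 0.0]
wrist_force: [0.5, -0.3, -2.1]
opening: 0.446
```

```bash
cat > look.py <<'E'
from h import *
import sys
tag=sys.argv[1]; c=shot('wrist',tag); o=ctrl.get_obs(); print(o['eef_pos'].round(4),o['time_s'],'force F',(o['wrist_force'][:2]@fx).round(2),(o['wrist_force'][:2]@fy).round(2),o['wrist_force'][2].round(2),'F',np.round(toF(o['eef_pos']),4),'open',round(o['opening']*.0854,4),'mz',o['torque'][2].round(3))
M=rot(o['eef_rot']);print('yaw-FY',np.arctan2(M[1,0],M[0,0])-FY,'tilt',M[:,2].round(4))
E
python3 look.py w8
```

```text
[ 0.5049 -0.0303  0.0046] 9.775 force F 0.49 -0.19 -2.39 F [0.1093 0.0508] open 0.038 mz 0.032
yaw-FY -0.0011261443883610056 tilt [ 1.4e-03 -4.0e-04 -1.0e+00]
```

View pics/w8.png

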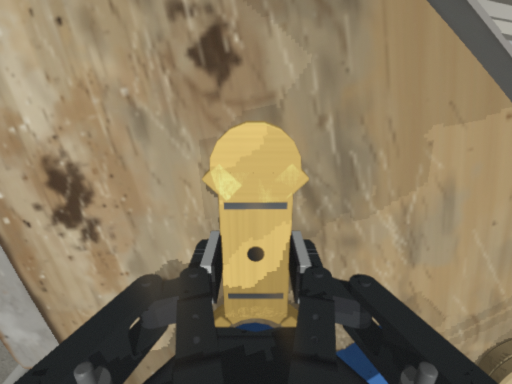

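```bash
cat > held.py <<'E'
from h import *
import sys
c=load(sys.argv[1]); z=float(sys.argv[2]); sg=float(sys.argv[3]) # sg=+1: nose toward +fx
x,y=254,254; r=14
g=np.clip(70.-c['img'][y-r:y+r+1,x-r:x+r+1].max(2),0,None); a=np.arange(2*r+1)
h=((g*a[None]).sum()/g.sum()+x-r,(g*a[:,None]).sum()/g.sum()+y-r)
print('hole px',np.round(h,1),'F',np.round(toF(onz(c,*h,z)),4))
mu,ax,Pc,A=gauge(c,(255,200),z); ax=ax*np.sign(ax@(sg*fx)); t=(Pc-O)@ax
n=(Pc-O)[t>t.max()-.016]
M=np.c_[2*n,np.ones(len(n))];s=np.linalg.lstsq(M,(n**2).sum(1),rcond=None)[0];print('end arc centre F',(s[:2]@fx).round(4),(s[:2]@fy).round(4),'R',np.sqrt(s[2]+s[:2]@s[:2]).round(4),'axis err',np.arctan2(sg*ax@fy,sg*ax@fx).round(4))
E
python3 held.py w8 .015 1
```

```text
hole px [252.1 254.4] F [0.1077 0.0535]
end arc centre F 0.1595 0.0517 R 0.0229 axis err -0.0064
```

>>> apply_moves(
  plan=[
    {"translation": [-0.005,-0.001,0.002],"angular": [0,0,0],"hand": 0.03},
    {"translation": [-0.006,0,0],"angular": [0,0,0],"hand": 0.03},
    {"translation": [-0.003,0,0],"angular": [0,0,0],"hand": 0.03},
    {"translation": [0,0,0],"angular": [0,0,0],"hand": 0.03},
    {"translation": [0,0,0],"angular": [0,0,0],"hand": 0.03},
  ],
)

```text
time_s: 10.4
eef_pos: [0.5005, -0.0437, 0.0018]
eef_rot: [0.0, 0.773, 0.635, 0.0]
wrist_force: [0.6, 0.5, -2.4]
opening: 0.445
```

```bash
python3 look.py w9; python3 held.py w9 .013 1
```

```text
[ 0.5005 -0.0437  0.0018] 10.45 force F 0.25 -1.04 -3.19 F [0.0954 0.0526] open 0.0381 mz -0.007
yaw-FY -0.0012073608548426318 tilt [-0.  0. -1.]
hole px [252.  254.4] F [0.0941 0.0551]
end arc centre F 0.1457 0.0533 R 0.0227 axis err -0.0004
```

>>> apply_moves(
  plan=[
    {"translation": [-0.0015,0,0],"angular": [0,0,0],"hand": 0.03},
    {"translation": [-0.001,0,0],"angular": [0,0,0],"hand": 0.03},
    {"translation": [0,0,0],"angular": [0,0,0],"hand": 0.03},
  ],
)

```text
time_s: 10.82
eef_pos: [0.5, -0.0462, 0.0018]
eef_rot: [0.0, 0.773, 0.635, -0.0]
wrist_force: [0.5, -0.5, -3.4]
opening: 0.448
```

>>> apply_moves(
  plan=[
    {"translation": [-0.001,0,0],"angular": [0,0,0],"hand": 0.03},
    {"translation": [0,0,0],"angular": [0,0,0],"hand": 0.03},
  ],
)

```text
time_s: 11.08
eef_pos: [0.4998, -0.0472, 0.0018]
eef_rot: [0.0, 0.773, 0.635, 0.0]
wrist_force: [-1.1, 0.0, -2.5]
opening: 0.444
```

>>> apply_moves(
  plan=[
    {"translation": [-0.001,0,0],"angular": [0,0,0],"hand": 0.03},
    {"translation": [0,0,0],"angular": [0,0,0],"hand": 0.03},
  ],
)

```text
time_s: 11.32
eef_pos: [0.4997, -0.0481, 0.0018]
eef_rot: [0.0, 0.773, 0.635, 0.0]
wrist_force: [-0.3, 1.3, -3.0]
opening: 0.45
```

```bash
python3 look.py w10; python3 held.py w10 .013 1
```

```text
[ 0.4997 -0.0481  0.0018] 11.375 force F 0.58 -1.52 -3.13 F [0.0909 0.0525] open 0.0377 mz 0.052
yaw-FY -0.001212576593790704 tilt [ 3.e-04  1.e-04 -1.e+00]
hole px [252.1 254.4] F [0.0897 0.055 ]
end arc centre F 0.1412 0.0533 R 0.0228 axis err 0.0003
```

>>> apply_moves(
  plan=[
    {"translation": [-0.0007,0,0],"angular": [0,0,0],"hand": 0.03},
    {"translation": [0,0,0],"angular": [0,0,0],"hand": 0.03},
  ],
)

```text
time_s: 11.62
eef_pos: [0.4997, -0.0481, 0.0018]
eef_rot: [-0.0, 0.773, 0.635, 0.001]
wrist_force: [1.9, 4.9, -2.7]
opening: 0.448
```

>>> apply_moves(
  plan=[
    {"translation": [-0.0007,0,0],"angular": [0,0,0],"hand": 0.03},
    {"translation": [0,0,0],"angular": [0,0,0],"hand": 0.03},
  ],
)

```text
time_s: 11.88
eef_pos: [0.4997, -0.0481, 0.0019]
eef_rot: [-0.0, 0.773, 0.635, 0.001]
wrist_force: [2.9, 8.2, -3.3]
opening: 0.449
```

```bash
python3 look.py w11; python3 held.py w11 .013 1
```

```text
[ 0.4997 -0.0481  0.0019] 11.925 force F 8.7 -0.16 -2.06 F [0.0908 0.0525] open 0.0381 mz 0.094
yaw-FY -0.0014314449079919633 tilt [ 8.e-04  2.e-03 -1.e+00]
hole px [252.1 254.2] F [0.0897 0.055 ]
end arc centre F 0.141 0.0533 R 0.0229 axis err 0.0005
```

Contact with a pure +x reaction of 8.7 N and no lateral force, and the arc centre agrees with home at (141, 53). I'll ease the push, set the gauge down and release.

>>> apply_moves(
  plan=[
    {"translation": [0.0008,0,0.0008],"angular": [0,0,0],"hand": 0.03},
    {"translation": [0,0,0],"angular": [0,0,0],"hand": 0.03},
  ],
)

```text
time_s: 12.18
eef_pos: [0.4997, -0.0481, 0.0016]
eef_rot: [-0.0, 0.773, 0.635, 0.0]
wrist_force: [-0.4, 5.3, 5.1]
opening: 0.445
```

>>> apply_moves(
  plan=[
    {"translation": [0,0,0],"angular": [0,0,0],"hand": 0.085},
    {"translation": [0,0,0],"angular": [0,0,0],"hand": 0.085},
    {"translation": [0,0,0],"angular": [0,0,0],"hand": 0.085},
    {"translation": [0,0,0],"angular": [0,0,0],"hand": 0.085},
    {"translation": [0,0,0],"angular": [0,0,0],"hand": 0.085},
    {"translation": [0,0,0],"angular": [0,0,0],"hand": 0.085},
  ],
)

```text
time_s: 12.92
eef_pos: [0.4995, -0.0488, 0.001]
eef_rot: [0.0, 0.773, 0.635, -0.0]
wrist_force: [0.5, 0.4, -0.3]
opening: 0.993
```

```bash
python3 look.py w12; python3 held.py w12 .012 1
```

```text
[ 0.4994 -0.0487  0.001 ] 12.975 force F -0.23 0.17 -0.74 F [0.0903 0.0526] open 0.0853 mz 0.01
yaw-FY -0.0012074179635188642 tilt [-1.e-04  0.e+00 -1.e+00]
hole px [252. 254.] F [0.0891 0.0551]
end arc centre F 0.1412 0.0533 R 0.0229 axis err 0.0041
```

View pics/w12.png

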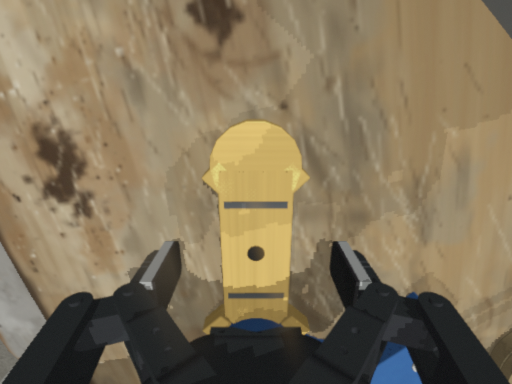

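Released with zero force, and the gauge stayed put. Rising to check the seat.

>>> apply_moves(
  plan=[
    {"translation": [0,0,-0.02],"angular": [0,0,0],"hand": 0.085},
    {"translation": [-0.01,0,-0.05],"angular": [0,0,0],"hand": 0.085},
    {"translation": [-0.05,0,-0.03],"angular": [0,0,0],"hand": 0.085},
    {"translation": [-0.05,0,-0.03],"angular": [0,0,0],"hand": 0.085},
    {"translation": [-0.02,0,0],"angular": [0,0,0],"hand": 0.085},
    {"translation": [0,0,0],"angular": [0,0,0],"hand": 0.085},
  ],
)

```text
time_s: 13.72
eef_pos: [0.4742, -0.1777, 0.1314]
eef_rot: [0.0, 0.773, 0.634, 0.0]
wrist_force: [-0.1, -0.1, -0.5]
opening: 0.991
```

```bash
python3 look.py w13; python3 - <<'E'
import cv2
im=cv2.imread('pics/w13.png'); cv2.imwrite('pics/w13z.png',cv2.resize(im[40:300,130:390],(780,590) ,interpolation=2)[:590])
E
```

```text
[ 0.474  -0.1764  0.1309] 13.775 force F -0.39 0.3 -0.16 F [-0.04   0.053] open 0.0847 mz 0.018
yaw-FY -0.0027973326201757853 tilt [-2.e-04  4.e-04 -1.e+00]
```

View pics/w13z.png

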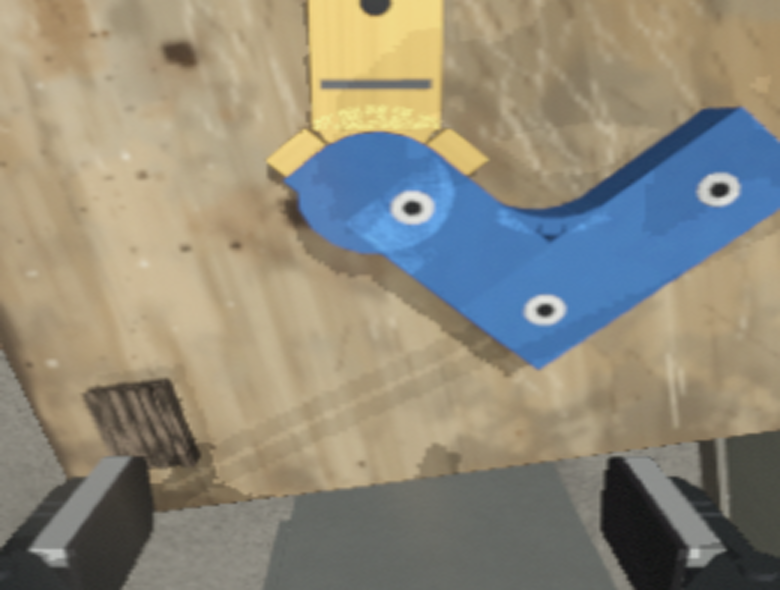

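The gauge sits snugly on the cylinder, with both jaws touching symmetrically at zoom (300,150) and (455,150). Now a numeric cross-check.

```bash
python3 - <<'E'
from h import *
c=load('w13')
O2,y2,V2=former(c,.03,(309,202),(392,135),(261,155),0,dbg='w13m')
mu,ax,P,A=gauge(c,(254,70),.012); ax=ax*np.sign(ax@-fx)
x2=np.array([np.cos(y2),np.sin(y2)]); yy=np.array([-x2[1],x2[0]])
Q=(P-O2); a=Q@x2;b=Q@yy
L=(a>.07)&(a<.115)&(b>.053);Rr=(a>.07)&(a<.115)&(b<.053)
p=np.polyfit(a[L],b[L],1);q=np.polyfit(a[Rr],b[Rr],1); m=(p+q)/2
print('axis rel former',m[0],'offset at notch',np.polyval(m,.019),'width',np.polyval(p-q,.09))
h=np.array([254.7,41.3]); print('hole rel',(onz(c,*h,.012)[:2]-O2)@x2,(onz(c,*h,.012)[:2]-O2)@yy)
print('nose tip x',a.max(),'expect .165')
E
```

```text
V [ 0.5219 -0.203 ] res 0.0002 0.00018 angle 90.36 O [ 0.5329 -0.1476] yaw 1.3738 78.71 max along legs 0.0741 0.0728 xmax 0.0505
axis rel former 0.11977686137593198 offset at notch 0.045646491283906014 width 0.03642466899592098
hole rel 0.08948135858759726 0.05268085070314195
nose tip x 0.12192855624973023 expect .165
```

View pics/w13m.png

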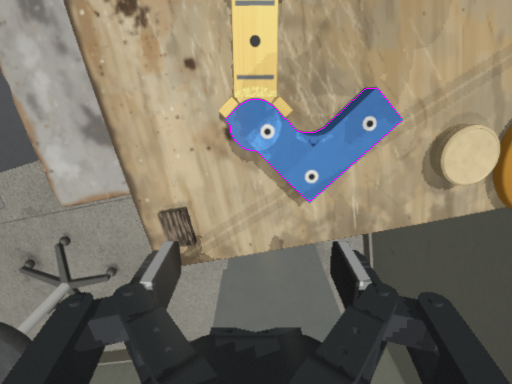

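```bash
python3 - <<'E'
from h import *
c=load('w13'); O2,y2=np.array([.5333,-.1475]),1.3755
l,s,ce=brassmask(c)
x2=np.array([np.cos(y2),np.sin(y2)]); yy=np.array([-x2[1],x2[0]])
hsv=cv2.cvtColor(c['img'],cv2.COLOR_RGB2HSV)
r=[]
for v in range(6,86,3):
    m=np.nonzero((hsv[v,215:300,1]>120)|((hsv[v,215:300,2]<110)&(hsv[v,215:300,1]<60)))[0]+215
    m=m[(m>228)&(m<282)]
    if len(m): 
        A=onz(c,m.min()-.5,v,.012)[:2]-O2;B=onz(c,m.max()+.5,v,.012)[:2]-O2; r.append((A@x2,(A@yy),B@x2,B@yy))
r=np.array(r); print((r*1e3).round(1))
p=np.polyfit(r[:,0],r[:,1],1);q=np.polyfit(r[:,2],r[:,3],1);print(p,q)
E
```

```text
[[93.7 54.8 93.7 51.3]
 [91.3 56.6 91.3 49.5]
 [88.9 56.6 88.9 49.5]
 [86.4 54.8 86.4 51.3]
 [56.3 63.3 56.2 52.2]
 [53.7 64.2 53.6 55. ]]
[-0.22530753  0.0760345 ] [-0.09221774  0.05870569]
```

```bash
python3 - <<'E'
from h import *
c=load('w13'); O2,y2=np.array([.5333,-.1475]),1.3755
x2=np.array([np.cos(y2),np.sin(y2)]); yy=np.array([-x2[1],x2[0]])
g=c['img'].astype(float); s=cv2.GaussianBlur(g[:,:,0]-g[:,:,2],(0,0),1.0); gx=np.gradient(s,axis=1)
r=[]
for v in range(6,88,2):
    a=224+np.argmax(gx[v,224:245]); b=266+np.argmin(gx[v,266:288])
    A=onz(c,a,v,.012)[:2]-O2;B=onz(c,b,v,.012)[:2]-O2; r.append((A@x2,A@yy,B@x2,B@yy))
r=np.array(r); 
def rob(x,y):
    vx,vy,px,py=cv2.fitLine(np.c_[x,y].astype(np.float32),cv2.DIST_HUBER,0,1e-4,1e-5)[:,0]; return vy/vx, py-px*vy/vx
p,q=rob(r[:,0],r[:,1]),rob(r[:,2],r[:,3]); print(p,q,'slope',(p[0]+q[0])/2,'y at .019',(p[1]+q[1])/2+.019*(p[0]+q[0])/2, 'w',p[1]-q[1]+.09*(p[0]-q[0])); print((r[::5]*1e3).round(1))
E
```

```text
(np.float32(0.0037576756), np.float32(0.072524466)) (np.float32(0.009528302), np.float32(0.03213426)) slope 0.006642989 y at .019 0.052455578 w 0.039870847
[[117.3  73.1 117.2  32.8]
 [109.6  73.3 109.5  32.7]
 [101.8  72.6 101.7  33.4]
 [ 93.8  72.8  93.7  33.3]
 [ 85.7  73.   85.6  33.1]
 [ 77.5  72.3  77.4  33. ]
 [ 69.1  72.6  69.   32.8]
 [ 60.6  72.8  60.5  32.6]
 [ 52.   73.   51.9  32.4]]
```

Axis is 0.007 rad off, lateral error 0.5 mm, and the hole is at (89.5, 52.7) against an expected (90, 53), so the corner stage is done. Going back to take it again.

>>> apply_moves(
  plan=[
    {"translation": [0.02,0,0],"angular": [0,0,0],"hand": 0.085},
    {"translation": [0.05,0,0.03],"angular": [0,0,0],"hand": 0.085},
    {"translation": [0.05,0,0.03],"angular": [0,0,0],"hand": 0.085},
    {"translation": [0.01,0,0.03],"angular": [0,0,0],"hand": 0.085},
    {"translation": [0,0,0.02],"angular": [0,0,0],"hand": 0.085},
    {"translation": [0,0,0.015],"angular": [0,0,0],"hand": 0.085},
    {"translation": [0,0,0.004],"angular": [0,0,0],"hand": 0.085},
    {"translation": [0,0,0],"angular": [0,0,0],"hand": 0.085},
    {"translation": [0,0,0],"angular": [0,0,0],"hand": 0.085},
  ],
)

```text
time_s: 14.9
eef_pos: [0.5002, -0.0491, 0.0028]
eef_rot: [0.001, 0.773, 0.635, 0.0]
wrist_force: [-0.3, -0.7, 0.8]
opening: 0.995
```

```bash
python3 look.py w14; python3 held.py w14 .012 1
```

```text
[ 0.5001 -0.0491  0.0028] 14.95 force F -0.85 0.71 0.48 F [0.09   0.0519] open 0.0849 mz -0.049
yaw-FY -0.0015851057771580912 tilt [ 1.5e-03 -5.0e-04 -1.0e+00]
hole px [251.1 251.8] F [0.0892 0.055 ]
end arc centre F 0.1409 0.0532 R 0.023 axis err 0.0032
```

View pics/w14.png

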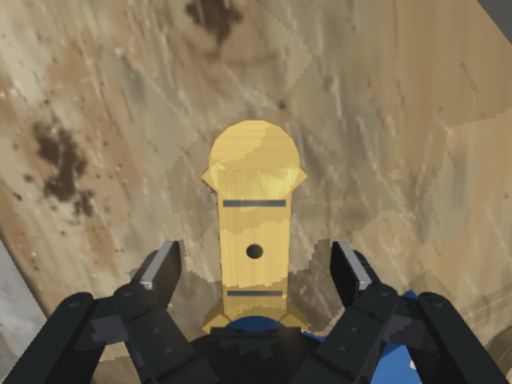

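The gauge lies between the pads as before, with the hole at (255,252). Gripping, backing off along +x and lifting.

>>> apply_moves(
  plan=[
    {"translation": [0,-0.0008,0.0012],"angular": [0,0,0],"hand": 0.03},
    {"translation": [0,0,0],"angular": [0,0,0],"hand": 0.03},
    {"translation": [0,0,0],"angular": [0,0,0],"hand": 0.03},
    {"translation": [0,0,0],"angular": [0,0,0],"hand": 0.03},
    {"translation": [0,0,0],"angular": [0,0,0],"hand": 0.03},
    {"translation": [0,0,0],"angular": [0,0,0],"hand": 0.03},
  ],
)

```text
time_s: 15.7
eef_pos: [0.4991, -0.0487, 0.0014]
eef_rot: [0.0, 0.773, 0.635, 0.0]
wrist_force: [-0.4, 0.6, 4.9]
opening: 0.452
```

>>> apply_moves(
  plan=[
    {"translation": [0.005,0,-0.001],"angular": [0,0,0],"hand": 0.03},
    {"translation": [0.02,0,-0.005],"angular": [0,0,0],"hand": 0.03},
    {"translation": [0.04,0,-0.03],"angular": [0,0,0],"hand": 0.03},
    {"translation": [0.04,0,-0.03],"angular": [0,0,0],"hand": 0.03},
    {"translation": [0,0,0],"angular": [0,0,0],"hand": 0.03},
    {"translation": [0,0,0],"angular": [0,0,0],"hand": 0.03},
  ],
)

```text
time_s: 16.45
eef_pos: [0.5181, 0.0546, 0.066]
eef_rot: [-0.0, 0.772, 0.635, -0.001]
wrist_force: [-0.0, -0.8, -2.8]
opening: 0.45
```

```bash
python3 look.py w15; python3 - <<'E'
from h import *
o=ctrl.get_obs(); print(o['q'].round(3))
# final standoff: gauge origin F x=.080+.045 ; hole(TCP) = origin +5 along +fx
print(F(.085+.04,0))
plan((*F(.085+.04,0),.07),FY,18,.03,turn=-np.pi)
E
```

```text
[0.5178 0.0541 0.0656] 16.5 force F -0.03 0.36 -3.02 F [0.1947 0.0544] open 0.0381 mz 0.006
yaw-FY -0.0013213500908770826 tilt [-0.0025 -0.     -1.    ]
[-0.124  0.28   1.862 -0.     1.002  0.071]
[ 0.55777319 -0.02473998]
step 0.0049 turn/row -0.175 yaw0 1.3757 pos [0.5178 0.0541 0.0656] tilt [-0.0025 -0.     -1.    ]
[{"translation": [-0.0039, 0.003, -0.0002], "angular": [0, 0, 0.1745], "hand": 0.03}, {"translation": [-0.0033, 0.0037, -0.0002], "angular": [0, 0, 0.1745], "hand": 0.03}, {"translation": [-0.0026, 0.0042, -0.0002], "angular": [0, 0, 0.1745], "hand": 0.03}, {"translation": [-0.0018, 0.0046, -0.0002], "angular": [0, 0, 0.1745], "hand": 0.03}, {"translation": [-0.001, 0.0048, -0.0002], "angular": [0, 0, 0.1745], "hand": 0.03}, {"translation": [-0.0002, 0.0049, -0.0002], "angular": [0, 0, 0.1745], "hand": 0.03}, {"translation": [0.0007, 0.0049, -0.0002], "angular": [0, 0, 0.1745], "hand": 0.03}, {"translation": [0.0015, 0.0047, -0.0002], "angular": [0, 0, 0.1745], "hand": 0.03}, {"translation": [0.0023, 0.0043, -0.0002], "angular": [0, 0, 0.1745], "hand": 0.03}, {"translation": [0.003, 0.0039, -0.0002], "angular": [0, 0, 0.1745], "hand": 0.03}, {"translation": [0.0037, 0.0033, -0.0002], "angular": [0, 0, 0.1745], "hand": 0.03}, {"translation": [0.0042, 0.0026, -0.0002], "angular": [0, 0, 0.1745], "hand": 0.03}, {"translation": [0.0046, 0.0018, -0.0002], "angular": [0, 0, 0.1745], "hand": 0.03}, {"translation": [0.0048, 0.001, -0.0002], "angular": [0, 0, 0.1745], "hand": 0.03}, {"translation": [0.0049, 0.0002, -0.0002], "angular": [0, 0, 0.1745], "hand": 0.03}, {"translation": [0.0049, -0.0007, -0.0002], "angular": [0, 0, 0.1745], "hand": 0.03}, {"translation": [0.0047, -0.0015, -0.0002], "angular": [0, 0, 0.1745], "hand": 0.03}, {"translation": [0.0043, -0.0023, -0.0002], "angular": [0, 0, 0.1745], "hand": 0.03}]
```

>>> apply_moves(
  plan=[
    {"translation": [-0.0039,0.003,0],"angular": [0,0,0.1745],"hand": 0.03},
    {"translation": [-0.0033,0.0037,0],"angular": [0,0,0.1745],"hand": 0.03},
    {"translation": [-0.0026,0.0042,0],"angular": [0,0,0.1745],"hand": 0.03},
    {"translation": [-0.0018,0.0046,0],"angular": [0,0,0.1745],"hand": 0.03},
    {"translation": [-0.001,0.0048,0],"angular": [0,0,0.1745],"hand": 0.03},
    {"translation": [-0.0002,0.0049,0],"angular": [0,0,0.1745],"hand": 0.03},
    {"translation": [0.0007,0.0049,0],"angular": [0,0,0.1745],"hand": 0.03},
    {"translation": [0.0015,0.0047,0],"angular": [0,0,0.1745],"hand": 0.03},
    {"translation": [0.0023,0.0043,0],"angular": [0,0,0.1745],"hand": 0.03},
  ],
)

```text
time_s: 17.62
eef_pos: [0.5378, 0.0137, 0.0652]
eef_rot: [-0.0, 0.995, -0.101, -0.002]
wrist_force: [-0.1, 0.8, -1.8]
opening: 0.451
```

>>> apply_moves(
  plan=[
    {"translation": [0.003,0.0039,0],"angular": [0,0,0.1745],"hand": 0.03},
    {"translation": [0.0037,0.0033,0],"angular": [0,0,0.1745],"hand": 0.03},
    {"translation": [0.0042,0.0026,0],"angular": [0,0,0.1745],"hand": 0.03},
    {"translation": [0.0046,0.0018,0],"angular": [0,0,0.1745],"hand": 0.03},
    {"translation": [0.0048,0.001,0],"angular": [0,0,0.1745],"hand": 0.03},
    {"translation": [0.0049,0,0],"angular": [0,0,0.1745],"hand": 0.03},
    {"translation": [0.0049,-0.0007,0],"angular": [0,0,0.1745],"hand": 0.03},
  ],
)

```text
time_s: 18.5
eef_pos: [0.5535, -0.0169, 0.0651]
eef_rot: [0.001, 0.757, -0.653, -0.001]
wrist_force: [0.3, -0.2, -2.8]
opening: 0.451
```

```bash
python3 look.py w16; python3 - <<'E'
from h import *
o=ctrl.get_obs(); print(o['q'].round(3))
plan((*F(.115,0),.066),FY+np.pi,4,.03)
E
```

```text
[ 0.5539 -0.0174  0.0653] 18.55 force F -0.49 -0.65 -2.58 F [0.1314 0.0052] open 0.038 mz 0.037
yaw-FY -2.807915383571899 tilt [-2.6e-03  2.0e-04 -1.0e+00]
[-0.245  0.345  1.775 -0.     1.024  2.757]
step 0.0043 turn/row -0.083 yaw0 -1.4309 pos [ 0.5539 -0.0174  0.0653] tilt [-2.6e-03  2.0e-04 -1.0e+00]
[{"translation": [0.0043, 0.0001, -0.0002], "angular": [0, 0, 0.0834], "hand": 0.03}, {"translation": [0.0043, -0.0002, -0.0002], "angular": [0, 0, 0.0834], "hand": 0.03}, {"translation": [0.0043, -0.0006, -0.0002], "angular": [0, 0, 0.0834], "hand": 0.03}, {"translation": [0.0042, -0.001, -0.0002], "angular": [0, 0, 0.0834], "hand": 0.03}]
```

>>> apply_moves(
  plan=[
    {"translation": [0.0043,0.0001,0],"angular": [0,0,0.083],"hand": 0.03},
    {"translation": [0.0043,-0.0002,0],"angular": [0,0,0.083],"hand": 0.03},
    {"translation": [0.0043,-0.0006,0],"angular": [0,0,0.083],"hand": 0.03},
    {"translation": [0.0042,-0.001,0],"angular": [0,0,0.083],"hand": 0.03},
    {"translation": [0,0,0],"angular": [0,0,0],"hand": 0.03},
    {"translation": [0,0,0],"angular": [0,0,0],"hand": 0.03},
  ],
)

```text
time_s: 19.3
eef_pos: [0.5564, -0.0331, 0.0661]
eef_rot: [-0.0, -0.642, 0.766, 0.001]
wrist_force: [0.1, -0.7, -2.6]
opening: 0.444
```

```bash
python3 look.py w17; python3 held.py w17 .0755 -1; python3 -c "
from h import *
print(ctrl.get_obs()['q'].round(3))"
```

```text
[ 0.5566 -0.033   0.0663] 19.35 force F -0.05 0.74 -2.89 F [ 0.1167 -0.0005] open 0.0384 mz -0.024
yaw-FY -3.1236494753002493 tilt [-1.e-03  3.e-04 -1.e+00]
hole px [nan nan] F [nan nan]
end arc centre F 0.0653 -0.0009 R 0.0229 axis err 0.0241
[-0.272  0.349  1.767  0.     1.026  3.045]held.py:6: RuntimeWarning: invalid value encountered in scalar divide
  h=((g*a[None]).sum()/g.sum()+x-r,(g*a[:,None]).sum()/g.sum()+y-r)
```

View pics/w17.png

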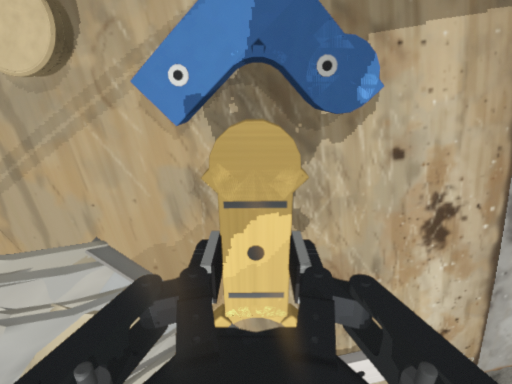

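The view is clear: the nose points at the fillet with the arc centre at former (65, -1) mm, and the axis is 0.018–0.024 rad off. Correcting the turn and lowering.

>>> apply_moves(
  plan=[
    {"translation": [0,0,0.02],"angular": [0,0,0.019],"hand": 0.03},
    {"translation": [0,0,0.02],"angular": [0,0,0],"hand": 0.03},
    {"translation": [0,0,0.015],"angular": [0,0,0],"hand": 0.03},
    {"translation": [0,0,0.007],"angular": [0,0,0],"hand": 0.03},
    {"translation": [0,0,0],"angular": [0,0,0],"hand": 0.03},
    {"translation": [0,0,0],"angular": [0,0,0],"hand": 0.03},
    {"translation": [0,0,0],"angular": [0,0,0],"hand": 0.03},
  ],
)

```text
time_s: 20.23
eef_pos: [0.5577, -0.033, 0.0055]
eef_rot: [0.0, -0.634, 0.773, -0.001]
wrist_force: [-0.5, 0.3, -2.5]
opening: 0.446
```

```bash
python3 look.py w18; python3 held.py w18 .0145 -1; python3 -c "
from h import *
print(ctrl.get_obs()['q'].round(3))"
```

```text
[ 0.5576 -0.033   0.0054] 20.275 force F -0.5 0.06 -2.7 F [ 0.1169 -0.0015] open 0.038 mz -0.025
yaw-FY -3.1441476416670766 tilt [ 1.1e-03 -3.0e-04 -1.0e+00]
hole px [nan nan] F [nan nan]
end arc centre F 0.0659 -0.0011 R 0.0231 axis err 0.0031
[-0.272  0.453  1.778 -0.     0.909  3.066]held.py:6: RuntimeWarning: invalid value encountered in scalar divide
  h=((g*a[None]).sum()/g.sum()+x-r,(g*a[:,None]).sum()/g.sum()+y-r)
```

View pics/w18.png

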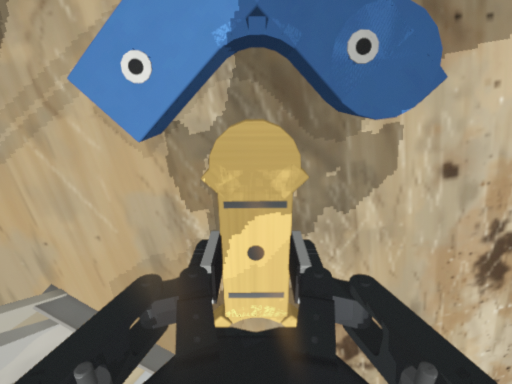

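>>> apply_moves(
  plan=[
    {"translation": [0.007,0.001,0.0033],"angular": [0,0,0],"hand": 0.03},
    {"translation": [0.008,0,0],"angular": [0,0,0],"hand": 0.03},
    {"translation": [0.008,0,0],"angular": [0,0,0],"hand": 0.03},
    {"translation": [0.004,0,0],"angular": [0,0,0],"hand": 0.03},
    {"translation": [0,0,0],"angular": [0,0,0],"hand": 0.03},
    {"translation": [0,0,0],"angular": [0,0,0],"hand": 0.03},
  ],
)

```text
time_s: 21.02
eef_pos: [0.5508, -0.0591, 0.0014]
eef_rot: [-0.0, -0.634, 0.773, 0.0]
wrist_force: [0.4, 0.7, -2.4]
opening: 0.447
```

```bash
python3 look.py w19; python3 held.py w19 .0125 -1 2>/dev/null
```

```text
[ 0.5509 -0.059   0.0015] 21.075 force F -0.14 -0.77 -2.27 F [0.09   0.0002] open 0.0377 mz -0.025
yaw-FY -3.1440641114732673 tilt [-1.e-04  1.e-04 -1.e+00]
hole px [nan nan] F [nan nan]
end arc centre F 0.0384 0.0007 R 0.0227 axis err 0.0027
```

View pics/w19.png

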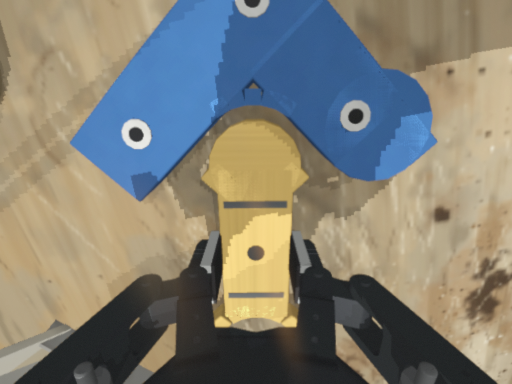

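About 4.4 mm remain. The nose is central in the fillet with an even gap. Advancing in small steps.

>>> apply_moves(
  plan=[
    {"translation": [0.0015,-0.0003,0],"angular": [0,0,0],"hand": 0.03},
    {"translation": [0.0015,0,0],"angular": [0,0,0],"hand": 0.03},
    {"translation": [0,0,0],"angular": [0,0,0],"hand": 0.03},
  ],
)

```text
time_s: 21.45
eef_pos: [0.5506, -0.0622, 0.0015]
eef_rot: [-0.0, -0.634, 0.773, -0.0]
wrist_force: [-0.5, -0.8, -2.4]
opening: 0.449
```

>>> apply_moves(
  plan=[
    {"translation": [0.0008,0,0],"angular": [0,0,0],"hand": 0.03},
    {"translation": [0,0,0],"angular": [0,0,0],"hand": 0.03},
  ],
)

```text
time_s: 21.7
eef_pos: [0.5504, -0.063, 0.0015]
eef_rot: [-0.0, -0.634, 0.773, 0.0]
wrist_force: [-0.0, 0.1, -1.8]
opening: 0.45
```

>>> apply_moves(
  plan=[
    {"translation": [0.0008,0,0],"angular": [0,0,0],"hand": 0.03},
    {"translation": [0,0,0],"angular": [0,0,0],"hand": 0.03},
  ],
)

```text
time_s: 21.95
eef_pos: [0.5502, -0.0638, 0.0015]
eef_rot: [-0.0, -0.634, 0.773, -0.0]
wrist_force: [0.6, 1.0, -2.0]
opening: 0.447
```

```bash
python3 look.py w20; python3 held.py w20 .0125 -1 2>/dev/null
```

```text
[ 0.5503 -0.0638  0.0015] 22.0 force F -0.39 -0.78 -2.27 F [ 0.0853 -0.0002] open 0.0385 mz -0.022
yaw-FY -3.1442492522581222 tilt [ 0. -0. -1.]
hole px [nan nan] F [nan nan]
end arc centre F 0.0337 0.0003 R 0.0227 axis err 0.0035
```

>>> apply_moves(
  plan=[
    {"translation": [0.0007,0,0],"angular": [0,0,0],"hand": 0.03},
    {"translation": [0,0,0],"angular": [0,0,0],"hand": 0.03},
  ],
)

```text
time_s: 22.25
eef_pos: [0.5501, -0.0645, 0.0015]
eef_rot: [-0.0, -0.634, 0.773, -0.0]
wrist_force: [-0.9, 0.7, -1.7]
opening: 0.449
```

>>> apply_moves(
  plan=[
    {"translation": [0.0007,0,0],"angular": [0,0,0],"hand": 0.03},
    {"translation": [0,0,0],"angular": [0,0,0],"hand": 0.03},
  ],
)

```text
time_s: 22.5
eef_pos: [0.55, -0.0651, 0.0015]
eef_rot: [-0.0, -0.634, 0.773, 0.0]
wrist_force: [-0.5, 0.1, -2.3]
opening: 0.447
```

```bash
python3 look.py w21; python3 held.py w21 .0125 -1 2>/dev/null
```

```text
[ 0.55   -0.0651  0.0015] 22.55 force F 0.71 0.44 -2.6 F [ 0.0839 -0.0001] open 0.0378 mz 0.027
yaw-FY -3.144233534287748 tilt [-0. -0. -1.]
hole px [nan nan] F [nan nan]
end arc centre F 0.034 0.0003 R 0.0236 axis err 0.0036
```

View pics/w21.png

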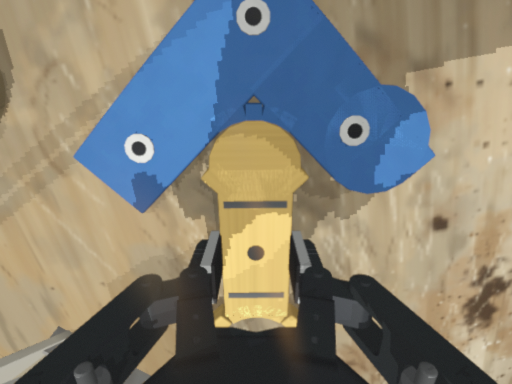

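Nearly closed, but there is no reaction force yet. Continuing.

>>> apply_moves(
  plan=[
    {"translation": [0.0006,0,0],"angular": [0,0,0],"hand": 0.03},
    {"translation": [0,0,0],"angular": [0,0,0],"hand": 0.03},
  ],
)

```text
time_s: 22.8
eef_pos: [0.5499, -0.0657, 0.0015]
eef_rot: [0.0, -0.634, 0.773, -0.0]
wrist_force: [0.5, 0.2, -2.2]
opening: 0.447
```

>>> apply_moves(
  plan=[
    {"translation": [0.0006,0,0],"angular": [0,0,0],"hand": 0.03},
    {"translation": [0,0,0],"angular": [0,0,0],"hand": 0.03},
  ],
)

```text
time_s: 23.05
eef_pos: [0.5498, -0.0663, 0.0015]
eef_rot: [0.0, -0.634, 0.773, 0.0]
wrist_force: [-0.1, 0.4, -3.0]
opening: 0.448
```

```bash
python3 look.py w22
```

```text
[ 0.5498 -0.0662  0.0015] 23.1 force F 0.85 0.07 -2.61 F [ 0.0827 -0.0002] open 0.038 mz -0.009
yaw-FY -3.144184941822164 tilt [ 1.e-04  0.e+00 -1.e+00]
```

>>> apply_moves(
  plan=[
    {"translation": [0.0005,0,0],"angular": [0,0,0],"hand": 0.03},
    {"translation": [0,0,0],"angular": [0,0,0],"hand": 0.03},
  ],
)

```text
time_s: 23.35
eef_pos: [0.5499, -0.0664, 0.0016]
eef_rot: [0.0, -0.634, 0.773, 0.0]
wrist_force: [1.8, 2.5, -2.5]
opening: 0.445
```

```bash
python3 look.py w23; python3 -c "
import cv2
im=cv2.imread('pics/w23.png')[80:240,160:360]; cv2.imwrite('pics/w23z.png',cv2.resize(im,(750,600),interpolation=2))"
```

```text
[ 0.5498 -0.0664  0.0015] 23.4 force F 3.88 -1.01 -2.08 F [ 0.0825 -0.0003] open 0.0384 mz -0.016
yaw-FY -3.1442062385821234 tilt [ 4.e-04  4.e-04 -1.e+00]
```

View pics/w23z.png

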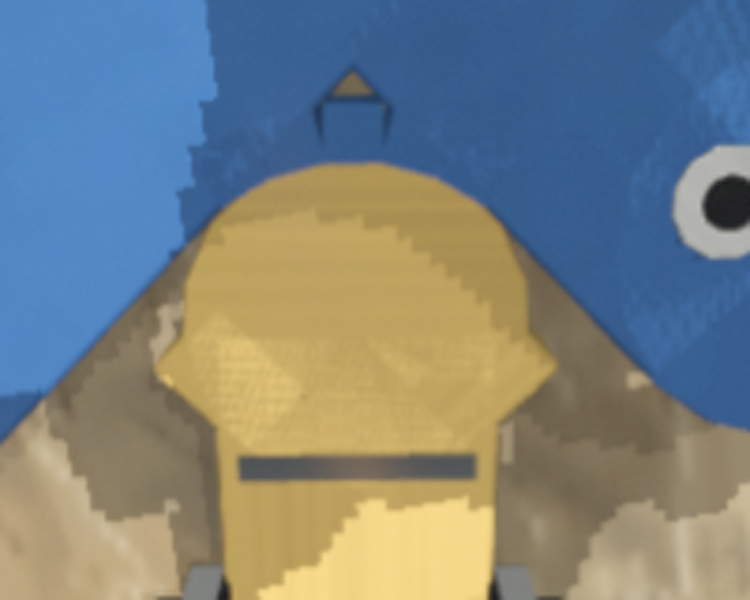

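Contact now: the nose fills the fillet with no visible gap at zoom (360,165). One more nudge to seat it, then ease off and release.

>>> apply_moves(
  plan=[
    {"translation": [0.0007,0,0],"angular": [0,0,0],"hand": 0.03},
    {"translation": [0,0,0],"angular": [0,0,0],"hand": 0.03},
  ],
)

```text
time_s: 23.65
eef_pos: [0.5498, -0.0665, 0.0015]
eef_rot: [0.001, -0.634, 0.773, 0.0]
wrist_force: [3.0, 6.6, -1.7]
opening: 0.448
```

```bash
python3 look.py w24
```

```text
[ 0.5499 -0.0665  0.0016] 23.7 force F 7.69 -1.93 -2.35 F [ 0.0825 -0.0003] open 0.038 mz -0.052
yaw-FY -3.144313647544756 tilt [ 7.0e-04  1.3e-03 -1.0e+00]
```

>>> apply_moves(
  plan=[
    {"translation": [-0.0008,0,0.0006],"angular": [0,0,0],"hand": 0.03},
    {"translation": [0,0,0],"angular": [0,0,0],"hand": 0.03},
    {"translation": [0,0,0],"angular": [0,0,0],"hand": 0.085},
    {"translation": [0,0,0],"angular": [0,0,0],"hand": 0.085},
    {"translation": [0,0,0],"angular": [0,0,0],"hand": 0.085},
    {"translation": [0,0,0],"angular": [0,0,0],"hand": 0.085},
    {"translation": [0,0,0],"angular": [0,0,0],"hand": 0.085},
    {"translation": [0,0,0],"angular": [0,0,0],"hand": 0.085},
  ],
)

```text
time_s: 24.7
eef_pos: [0.5497, -0.0667, 0.0009]
eef_rot: [-0.0, -0.634, 0.773, -0.0]
wrist_force: [0.3, 0.3, 0.5]
opening: 0.993
```

>>> apply_moves(
  plan=[
    {"translation": [0,0,-0.01],"angular": [0,0,0],"hand": 0.085},
    {"translation": [0,0,-0.03],"angular": [0,0,0],"hand": 0.085},
    {"translation": [-0.02,0,-0.04],"angular": [0,0,0],"hand": 0.085},
    {"translation": [-0.04,0,-0.04],"angular": [0,0,0],"hand": 0.085},
    {"translation": [0,0,0],"angular": [0,0,0],"hand": 0.085},
    {"translation": [0,0,0],"angular": [0,0,0],"hand": 0.085},
  ],
)

```text
time_s: 25.45
eef_pos: [0.5611, -0.0078, 0.121]
eef_rot: [-0.0, -0.635, 0.773, -0.0]
wrist_force: [0.6, -0.3, -0.6]
opening: 0.994
```

```bash
python3 look.py w25
```

```text
[ 0.5606 -0.0081  0.1202] 25.5 force F -0.02 -0.67 -0.23 F [0.1419 0.0004] open 0.0851 mz 0.048
yaw-FY -3.144418165618278 tilt [-0.0014 -0.     -1.    ]
```

View pics/w25.png

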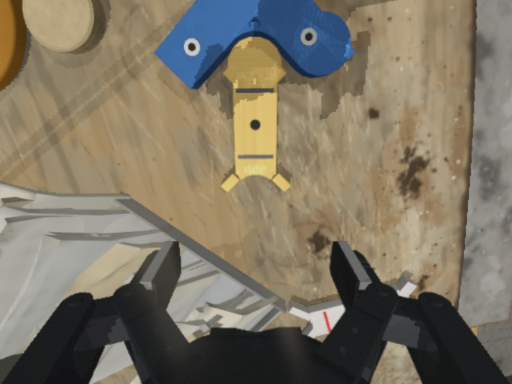

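The gauge lies released with its nose at (256,40) in the fillet and its jaws at (228,185) and (284,185). Measuring axis and position against the former's bolts seen in the same picture.

>>> apply_moves(
  plan=[
    {"translation": [0.04,0,-0.03],"angular": [0,0,0],"hand": 0.085},
    {"translation": [0,0,0],"angular": [0,0,0],"hand": 0.085},
    {"translation": [0,0,0],"angular": [0,0,0],"hand": 0.085},
  ],
)

```text
time_s: 25.88
eef_pos: [0.5527, -0.0474, 0.1496]
eef_rot: [-0.001, -0.634, 0.774, 0.001]
wrist_force: [-0.2, -0.3, 0.4]
opening: 0.995
```

```bash
python3 look.py w26; shot() { :; }; python3 - <<'E'
from h import *
shot('top','t26'); shot('side','s26')
E
cat > /dev/null
```

```text
[ 0.5525 -0.0469  0.1493] 25.925 force F 0.42 0.2 -0.88 F [0.1023 0.0009] open 0.0854 mz -0.011
yaw-FY -3.1451846702570476 tilt [-0.0027  0.0011 -1.    ]
```

View pics/w26.png

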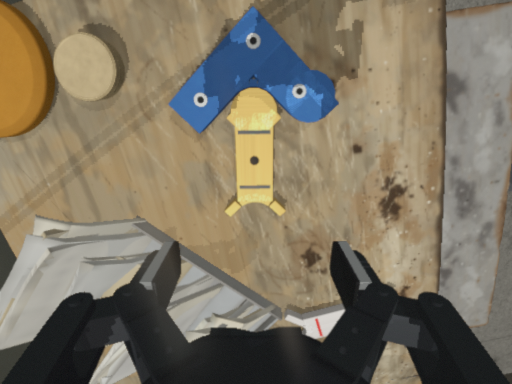

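View pics/t26.png

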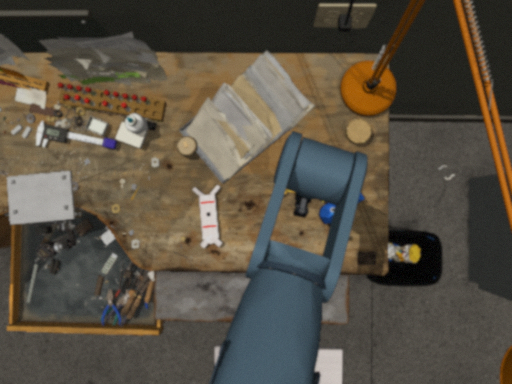

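The full former and the gauge are visible, with bolts at (252,41), (201,100) and (299,91) and the hole at (254,160). The top view shows the grey gauge, pot, tin and charcoal unmoved.

```bash
python3 - <<'E'
from h import *
c=load('w26')
hsv=cv2.cvtColor(c['img'],cv2.COLOR_RGB2HSV)
O2,y2,V2=former(c,.03,(254,6),(170,104),(304,59),0)
x2=np.array([np.cos(y2),np.sin(y2)]); yy=np.array([-x2[1],x2[0]])
# bolt frame
b=cv2.inRange(hsv,(100,110,40),(125,255,255)); w=cv2.inRange(hsv,(0,0,150),(180,70,255))&cv2.morphologyEx(b,cv2.MORPH_CLOSE,np.ones((25,25),np.uint8))
n,l,s,ce=cv2.connectedComponentsWithStats(w)
ref=[(.5864,-.1375),(.4945,-.1267),(.5281,-.1767)]
for i in range(1,n):
    if s[i,4]>15:
        P=onz(c,*ce[i],.0293)[:2]; print('bolt',ce[i].round(1),P.round(4),min((np.round(P-np.array(r),4).tolist() for r in ref),key=lambda d:np.hypot(*d)))
g=c['img'].astype(float); sm=cv2.GaussianBlur(g[:,:,0]-g[:,:,2],(0,0),1.0); gx=np.gradient(sm,axis=1); r=[]
for v in range(136,186,2):
    a=228+np.argmax(gx[v,228:246]); bb=264+np.argmin(gx[v,264:280]); A=onz(c,a,v,.012)[:2];B=onz(c,bb,v,.012)[:2]; r.append((*A,*B))
r=np.array(r)
h=onz(c,254.3,160.0,.012)[:2]
for nm,OO,X in (('refit',O2,x2),('stored',O,fx)):
    Y=np.array([-X[1],X[0]]); A=r[:,:2]-OO;B=r[:,2:]-OO
    def rob(P):
        vx,vy,px,py=cv2.fitLine(np.c_[P@X,P@Y].astype(np.float32),cv2.DIST_HUBER,0,1e-4,1e-5)[:,0]; return vy/vx,py-px*vy/vx
    p,q=rob(A),rob(B); sl=(p[0]+q[0])/2; of=(p[1]+q[1])/2
    print(nm,'axis',sl,'y at nose centre(.034)',of+.034*sl,'w',p[1]-q[1]+.08*(p[0]-q[0]),'hole',(h-OO)@X,(h-OO)@Y,'expect .085,0')
E
```

```text
V [ 0.5227 -0.2036] res 0.00018 0.00017 angle 89.73 O [ 0.5337 -0.1481] yaw 1.3741 78.73 max along legs 0.0739 0.0735 xmax 0.0511
bolt [251.8  39.9] [ 0.5287 -0.1773] [0.0006, -0.0006]
bolt [298.8  91. ] [ 0.4945 -0.1265] [0.0, 0.0002]
bolt [200.3  99.4] [ 0.5863 -0.1374] [-0.0001, 0.0001]
refit axis 0.011586721 y at nose centre(.034) 0.00039551224 w -0.040198065 hole 0.08339286551352415 0.0010603685551224956 expect .085,0
stored axis 0.008681764 y at nose centre(.034) 0.0001512031 w -0.040208075 hole 0.08268269794875453 0.0006668663318460371 expect .085,0
```

Both seats agree if the hole sits at gauge x of about 4.5 mm, which is also the value I measured from the gauge's extents. Axis error is about 0.01 rad and lateral error under 0.5 mm. Handing in.

```bash
python3 -c "
from h import *
a,b=load('top0')['img'].astype(int),load('t26')['img'].astype(int)
for n,(x,y) in dict(grey=(208,217),flux=(187,146),tin=(359,131),char=(368,257)).items(): print(n,abs(a-b)[y-10:y+11,x-10:x+11].mean().round(1))
print(ctrl.hand_in(), ctrl.get_obs()['time_s'])"
```

```text
grey 8.0
flux 8.8
tin 6.6
char 18.4
the job is handed in; nothing more can be done
the job is handed in; nothing more can be done
```

I took the brass gauge as the match for the former. I set its notch on the rounded corner and let go, then took it again, turned it end for end and left its nose in the fillet. I handed in after about 26 s of the 72 s allowed; no verdict is reported.

- **Corner:** it was let go for over a second. The axis was about 0.007 rad off and about 0.5 mm off to the side, with no visible gap. While I pushed it on, the reaction was about 8.7 N straight along the axis.
- **Fillet:** the axis is about 0.01 rad off and the side error is under 0.5 mm, with no visible gap. I pushed it in with about 7.7 N (about 2 N sideways) before letting go. The gripper was well clear when I handed in.
- **Disagreements:** the gauge's centre hole measured about 1.6 mm short of its expected place along the axis. I had assumed the hole sits 5 mm from the gauge's origin. At about 4.5 mm, with my former position 1 mm out along x, both seats agree. That last part is inferred, so the distance along the axis rests on the contact felt and the pictures.
- **Other things:** the grey gauge, flux pot, tin and charcoal look unmoved by eye in the top view. A before-and-after pixel comparison showed little change except at the charcoal (18 against 7–9 for the others). I put that down to the arm's shadow; the robot went no lower there than about 130 mm, but I did not check it further.

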